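Load the last gel card and seat the card carousel on the reader's drive

TASK

Slide the blood-grouping gel card that stands in the work rack edgewise down into the one empty pocket of the card carousel while the carousel is still on its stand, until the card stands on the pocket's floor. Then lift the carousel by its knob, lower its keyed shaft into the drive hub of the card reader, turn it until the key slips into the keyway, and push it fully home against the spring, leaving the other things on the bench alone. Finish while still holding the knob and pressing the carousel down on the hub: the spring would lift it again if you let go.

Things in the scene. Friction and masses are not known exactly. Their poses are not given: they have to be found in the camera images.
- card: The loose gel card: a flat white plastic plate 5 mm thick (its x), 70 mm wide (its y), 52 mm tall (its z), 20 g, six little tubes seen on each face, foil along the top edge; both faces alike. Origin: centre of its bottom edge. It starts upright in the middle slot of the work rack, its top edge 60 mm above the bench.
- rack: Grey card work rack, fixed to the bench, 104 (x) by 90 (y) mm and 26 mm high, with three parallel slots along its y, 36 mm apart; slot floors are 8 mm above the bench, slot walls rise 18 mm above them. Only the middle slot holds a card. Origin: centre of its underside.
- carousel: Card carousel, about 0.4 kg: aluminium plate 186 mm across, 6 mm thick, with six grey pockets in a hexagon, five full (card tops 58 mm above the plate's underside), one empty; knob on a post, keyed shaft below. Rests loosely on its stand. Origin: on the shaft's axis at the plate's underside; z up along the shaft, x towards the key and the small rim tab above it, -x towards the empty pocket.
- pocket (a point): Centre of the floor of the empty pocket, 72 mm from the shaft axis on the carousel's -x side, 6 mm above the plate's underside; axes as the carousel's. The pocket is 7.5 mm wide along x and 74 mm long along y, its walls 19 mm high; the top 6 mm of its two long walls flare to a mouth about 16 mm wide.
- key (a point): Lower outer end of the key on the carousel's shaft, 15 mm from the axis and 19 mm below the plate's underside, axes as the carousel's. The steel shaft is 20 mm across and reaches 31 mm below the plate; the key is 6 mm wide and stands 5 mm out of it, from the plate down to this point. The last 12 mm of the shaft are a plain round nose with a chamfered tip.
- knob (a point): Centre of the carousel's black round knob, on the shaft axis 75 mm above the plate's underside; the knob is upright, 34 mm across and 30 mm tall, on a post 16 mm across; its top is 90 mm above the plate's underside.
- stand: White round stand, fixed to the bench, 164 mm across and 45 mm high, with a hole about 48 mm across in which the carousel's shaft hangs; the plate rests on its top. Origin: centre of its underside.
- reader: The card reader, fixed to the bench: a white box with its top 80 mm above the bench, reaching 135 mm to both sides of the hub axis along its x, and along its y from -235 to +125 mm; a camera head rises to 210 mm above the bench at its -y end, from 172 mm beyond the hub axis. Origin: on the bench below the hub axis.
- hub_mouth (a point): Centre of the top of the reader's steel drive hub, on its axis, 114 mm above the bench; z up, x along the keyway. Hub 44 mm across, 34 mm tall; upright bore 22.4 mm across; keyway 8 mm wide, cut through the wall on one side from top to bottom. It turns only with more than 0.5 N m. Until the key meets the keyway it rests on the hub, the nose in the bore. Home: plate on the hub's top.
- plunger_top (a point): Top of the brass spring plunger in the hub's bore, 14 mm below the hub's top when free. The shaft's tip pushes it down, 17 mm by the time the carousel is home; it pushes up with about 4.5 N at first touch and 12 N at home, so home takes about 8 N of push beyond the carousel's weight.
- tube_a: Bystander: capped blood tube, 17 mm across the cap, 94 mm tall, standing in the steel tube rack.
- tube_b: Bystander: another such tube.
- tube_c: Bystander: another such tube.
- dropper_a: Bystander: small dropper bottle, 27 mm across, 68 mm tall.
- dropper_b: Bystander: another such dropper bottle.
- marker: Bystander: marker pen lying on the bench, 135 mm long.
- beaker: Bystander: glass beaker, 66 mm across, 85 mm tall.
There are look-alikes about, which are no part of the job. Of the things shaped like the card, the white one is meant.

How it is judged:
By the outcome, as a careful person would: the job done as asked, in the order asked, and still so for the second after the job is handed in, while the arm keeps its last pose, push and grip.
It also fails if it takes over 58 s, if anything falls off the work surface, if the arm or the gripper's body presses on something with over 40 N, if the wrist force passes 120 N, or if a joint passes its speed limit or range.

ROBOT

A 6-joint arm with a two-finger parallel gripper is mounted at the origin on the work surface. World frame = base frame: x ahead of the robot, y to its left, z up, the work surface at z = 0. Lengths are in m, angles in rad, forces in N, time in s.
With the tool pointing down it reaches from about 0.325 to 0.9 m from the base axis. Payload 6.1 kg.
Tool frame: the origin (TCP) lies at the very end of the fingers, on their centre line; the grasp point (between the pads) lies 19 mm behind it; z points along the fingers, y is the direction in which the jaws open and shut (so a half turn about z gives the same grasp; the last joint's range is limited). The gripper opens to 85 mm and grips with 20 to 120 N. Pads are 22 mm wide; open, the fingers measure 114 mm over their backs; the gripper's body (76 mm by 85 mm) begins 54 mm behind the grasp point. The pads swing forward as they close: fully open they stand 13 mm farther back than shut.
Start: joints at [-0.126, 0.22, 1.526, -0, 1.395, -0.126], TCP at [0.625, -0, 0.231] pointing down, gripper open.
Joint ranges: [-2.98, 2.98], [-0.91, 2.08], [0.09, 2.57], [-1.24, 4.39], [0.2, 2.65], [-2.68, 2.68]. Speed limits (rad/s): [2.57, 2.57, 3.01, 3.14, 3.14, 3.14].

INTERFACE

Orientations are given as [roll, pitch, yaw] about the fixed x, y, z axes, in that order (R = Rz(yaw) Ry(pitch) Rx(roll)).
In Python, from rig import r gives the robot as it stands.
- The arm moves only by the tool play_rows, never from a script. Its argument "series" is a list of rows, each an object of numbers: "jaw": the finger opening in mm, from 0 to 85.4; "tx", "ty", "tz": the shift along the tool's x, y, z in mm; "wx", "wy", "wz": the turn, a rotation vector about the tool's x, y, z in rad. In form: [{"jaw": .., "tx": .., "ty": .., "tz": .., "wx": .., "wy": .., "wz": ..}, ...]. A call has 1 to 12 rows; each row shifts and turns the commanded pose from where the row before left it, along the tool's axes as they then stand; what a row does not reach is not made up. A row lasts 1/10 s, in which the tool goes at most 50 mm and 8.59 degrees, less where a joint would pass 70% of its speed; a pose out of reach is approached as far as the arm can. A call is refused whole if a number of a shift passes 50 or a number of a turn 0.15, either way. A call with a gripper value outside its range is refused whole. The fingers move at their own pace and stop on an object; the grip force is fixed at half the most. Time passes only in rows, so rows that do not move let the fingers close. It gives the time, the measured TCP pose, the force and the opening at its end, in the units of the state.
- r.observe(): the state, without advancing time (a new reading comes with each control period).
- r.grab_frame(name): name is "scene" or "side" or "wrist"; returns a dict with "color" (384x512x3 uint8, blue, green, red), "fx", "fy", "cx", "cy" (pixels), "dist_coeffs" ([k1, k2, p1, p2, k3] as OpenCV has them; the pictures are not rectified), "R" (3x3) and "t" (3): a world point X has camera coordinates R X + t; the wrist camera has in their place "hand_eye" (4x4, takes a point from camera to tool coordinates, whose origin is the TCP and whose axes are the flange's). Camera axes: x right, y down, z forward; pixel columns grow to the right and rows downward; lengths in m; the calibration is good to about 2 mm. A picture is of the moment at which its call begins: read the wrist's pose just before it. There is no depth.
- r.sign_off(): hands the job in, once; it reports no verdict.
Trained networks look in a picture, given as the dict that the camera call returned (one of the last four; its "shot" number tells which), for a name from the list of things; names that differ only in an ending like _2 or _b are one class to them, and where a whole thing is asked for, a point or a joint stands for the part that bears it (a point fixed in the world has none). Each returns a list of dicts, best first, with "score" (0 to 1); they miss things now and then, are a little off and sometimes report something else, mostly with a low value. They report only what shows in the picture. A call takes as long as a camera call. They do not tell look-alikes from the thing itself.
- r.regions_of(label, picture): "mask" (384x512 bool, what is visible of it) and "centre" ([column, row] in pixels, amid what is visible of it).
The state is a dict: "time_s": time; "joints": joint angles; "qd": joint speeds; "tau": joint torques, N m; "eef_pos": TCP position; "eef_rot": TCP orientation; "ft_force": force on the tool from outside, world axes, zero at the start; "torque": the same for the moment, N m; "width": finger opening in m.
Only numpy, scipy, OpenCV 4.12 (cv2) and the standard library are available. Lean on these libraries where they do the work, as an engineer would, in place of code of your own. Each camera call takes 0.05 s, during which the arm holds its last target.

## Working session

There is one attempt and no reset: what is moved stays moved. The work goes in short steps, Python scripts to look and compute and a tool call to move; the robot and the scene stay as the last step left them, time stands still between calls to the robot, and variables do not carry over. Pictures are saved under pics/ and viewed, and the job is handed in when it is done.

Besides the shell and the picture viewer there is one more tool, called as name([rows], argument=value, ...), one row to a line, values as JSON. play_rows: Moves the arm, as the interface text tells. Its arguments: {"type":"object","properties":{"series":{"type":"array","items":{"type":"object","properties":{"jaw":{"type":"number"},"tx":{"type":"number"},"ty":{"type":"number"},"tz":{"type":"number"},"wx":{"type":"number"},"wy":{"type":"number"},"wz":{"type":"number"}}}}},"required":["series"]}

```bash
ls; mkdir -p pics; python3 - <<'E'
from rig import r
import cv2
o=r.observe(); print({k:(v if not hasattr(v,'round') else v) for k,v in o.items()})
for n in ["scene","side","wrist"]:
    f=r.grab_frame(n); cv2.imwrite(f"pics/{n}0.png",f["color"]); print(n,{k:v for k,v in f.items() if k!="color"})
E
```

```text
pics
{'time_s': 0.0, 'joints': array([-1.26123899e-01,  2.21228495e-01,  1.52762971e+00, -1.23346809e-05,
        1.39467629e+00, -1.26056444e-01]), 'qd': array([-0.00080531,  0.0016776 ,  0.0003298 , -0.00125868,  0.0005068 ,
       -0.00055596]), 'tau': array([-5.06932320e-04, -4.96913910e+01, -3.89390445e+01, -4.46828235e-04,
        1.12446505e-02,  2.49123751e-06]), 'eef_pos': array([6.24393734e-01, 5.40211662e-05, 2.30187918e-01]), 'eef_rot': array([-3.13966469e+00, -2.32090807e-04,  1.57073082e+00]), 'ft_force': array([-0.19268886, -1.17052169,  0.79281608]), 'torque': array([-0.00287421,  0.02306159, -0.03023592]), 'width': 0.08547397832401096}
scene {'fx': 374.82684707750184, 'fy': 374.82684707750184, 'cx': 252.0654658105845, 'cy': 192.50855801747704, 'dist_coeffs': array([-0.10565707,  0.        ,  0.        ,  0.        ,  0.        ]), 'R': array([[-0.75962543,  0.65034026,  0.00517267],
       [ 0.48161119,  0.56785199, -0.66752886],
       [-0.4370582 , -0.50458068, -0.74456596]]), 't': array([ 0.37498301, -0.26174311,  1.51645067]), 'shot': 1}
side {'fx': 358.615070027
[... 241 characters left out ...]
 -0.49243805, -0.78076208],
       [ 0.46339795,  0.628518  , -0.62468189]]), 't': array([-0.41777108,  0.32456357,  0.59191485]), 'shot': 2}
wrist {'fx': 320.70764557504043, 'fy': 320.70764557504043, 'cx': 257.3220356254127, 'cy': 189.65990030174984, 'dist_coeffs': array([0.02682042, 0.        , 0.        , 0.        , 0.        ]), 'hand_eye': array([[-2.18319982e-04, -9.53705365e-01, -3.00742464e-01,
         7.68868635e-02],
       [ 9.99999953e-01, -1.43915961e-04, -2.69554709e-04,
         8.40276873e-04],
       [ 2.13794131e-04, -3.00742509e-01,  9.53705351e-01,
        -1.41716354e-01],
       [ 0.00000000e+00,  0.00000000e+00,  0.00000000e+00,
         1.00000000e+00]]), 'shot': 3}
```

View pics/scene0.png

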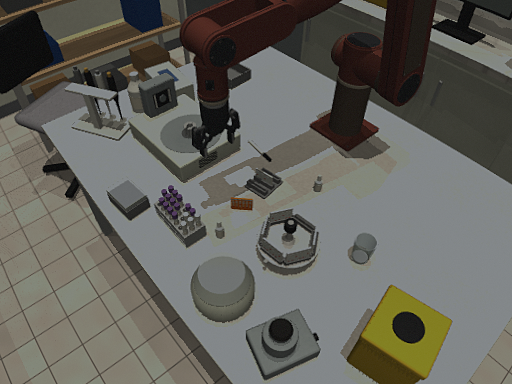

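View pics/side0.png

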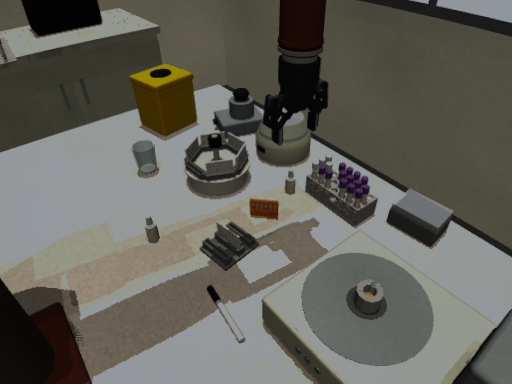

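View pics/wrist0.png

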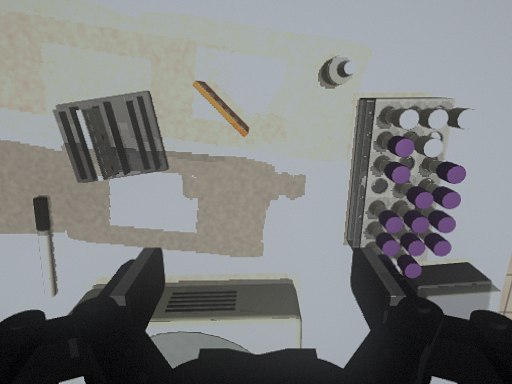

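```bash
cat > h.py <<'E'
import numpy as np, cv2
from scipy.spatial.transform import Rotation as Ro
from rig import r
def grab(n,save=None):
    o=r.observe(); f=r.grab_frame(n)
    if n=="wrist":
        T=np.eye(4); T[:3,:3]=Ro.from_euler('xyz',o["eef_rot"]).as_matrix(); T[:3,3]=o["eef_pos"]
        C=np.linalg.inv(T@f["hand_eye"]); f["R"]=C[:3,:3]; f["t"]=C[:3,3]
    f["K"]=np.array([[f["fx"],0,f["cx"]],[0,f["fy"],f["cy"]],[0,0,1]])
    if save:
        cv2.imwrite(f"pics/{save}.png",f["color"])
        import pickle; pickle.dump(f,open(f"pics/{save}.pkl","wb"))
    return f
def load(s):
    import pickle; return pickle.load(open(f"pics/{s}.pkl","rb"))
def ray(f,px):
    p=cv2.undistortPoints(np.array([[px]],float),f["K"],f["dist_coeffs"])[0,0]
    d=f["R"].T@np.array([p[0],p[1],1.]); return -f["R"].T@f["t"], d/np.linalg.norm(d)
def onz(f,px,z):
    c,d=ray(f,px); return c+d*(z-c[2])/d[2]
def tri(obs):
    A=0;b=0
    for f,px in obs:
        c,d=ray(f,px); P=np.eye(3)-np.outer(d,d); A=A+P; b=b+P@c
    return np.linalg.solve(A,b)
def proj(f,X):
    X=np.atleast_2d(np.array(X,float)); rv=cv2.Rodrigues(f["R"])[0]
    return cv2.projectPoints(X,rv,f["t"],f["K"],f["dist_coeffs"])[0][:,0]
def crop(f,name,x0,y0,x1,y1,s):
    cv2.imwrite(f"pics/{name}.png",cv2.resize(f["color"][y0:y1,x0:x1],None,fx=s,fy=s,interpolation=cv2.INTER_CUBIC))
E
python3 - <<'E'
from h import *
np.set_printoptions(precision=4,suppress=True)
F={n:grab(n,n+"1") for n in ["scene","side","wrist"]}
for n,f in F.items():
    print(n, -f["R"].T@f["t"])
    for l in ["card","rack","knob","carousel","hub_mouth","reader","stand","plunger_top","beaker","dropper_a","tube_a","marker"]:
        for q in r.regions_of(l,f)[:3]:
            ys,xs=np.nonzero(q["mask"]); print(l,round(q["score"],2),np.round(q["centre"],1),[xs.min(),ys.min(),xs.max(),ys.max()] if len(xs) else None)
print(r.observe()["time_s"])
crop(F["side"],"s_car",165,115,285,255,5)
crop(F["scene"],"sc_car",180,150,360,280,4)
crop(F["side"],"s_hub",290,240,450,370,5)
E
```

```text
scene [1.0737 0.6699 0.9524]
card 0.57 [242.5 205.8] [np.int64(231), np.int64(197), np.int64(252), np.int64(210)]
rack 0.82 [264.  181.7] [np.int64(246), np.int64(168), np.int64(282), np.int64(198)]
knob 0.71 [287.4 240. ] [np.int64(257), np.int64(209), np.int64(318), np.int64(268)]
carousel 0.58 [287.7 237.8] [np.int64(257), np.int64(208), np.int64(320), np.int64(268)]
hub_mouth 0.7 [287.5 242.1] [np.int64(256), np.int64(207), np.int64(320), np.int64(268)]
hub_mouth 0.57 [188.7 129.7] [np.int64(184), np.int64(122), np.int64(195), np.int64(135)]
reader 0.82 [170.1 130. ] [np.int64(129), np.int64(74), np.int64(240), np.int64(180)]
stand 0.69 [189.7 207.7] [np.int64(190), np.int64(209), np.int64(194), np.int64(216)]
stand 0.69 [366.2 247.7] [np.int64(352), np.int64(233), np.int64(376), np.int64(263)]
stand 0.59 [288.7 272.5] [np.int64(268), np.int64(264), np.int64(307), np.int64(273)]
beaker 0.71 [364.6 246.8] [np.int64(352), np.int64(232), np.int64(377), np.int64(264)]
dropper_a 0.51 [317.2 186.1] [np.int64(314), np.int64(176), np.int64(321), np.int64(190)]
dropper_a 0.24 [287.3 240.1
[... 2200 characters left out ...]
eader 0.84 [222.3 320.8] [np.int64(68), np.int64(283), np.int64(300), np.int64(383)]
plunger_top 0.43 [384.5 241. ] [np.int64(367), np.int64(221), np.int64(399), np.int64(255)]
beaker 0.72 [ 97.5 140.4] [np.int64(77), np.int64(107), np.int64(116), np.int64(180)]
dropper_a 0.87 [341.4  70.6] [np.int64(320), np.int64(54), np.int64(355), np.int64(84)]
tube_a 0.97 [395.5 145.8] [np.int64(376), np.int64(133), np.int64(413), np.int64(157)]
tube_a 0.77 [383.5 238.2] [np.int64(366), np.int64(220), np.int64(399), np.int64(256)]
tube_a 0.62 [415.1 192.9] [np.int64(394), np.int64(182), np.int64(431), np.int64(207)]
marker 0.73 [ 44.  246.6] [np.int64(33), np.int64(196), np.int64(56), np.int64(298)]
2.1
```

View pics/s_car.png

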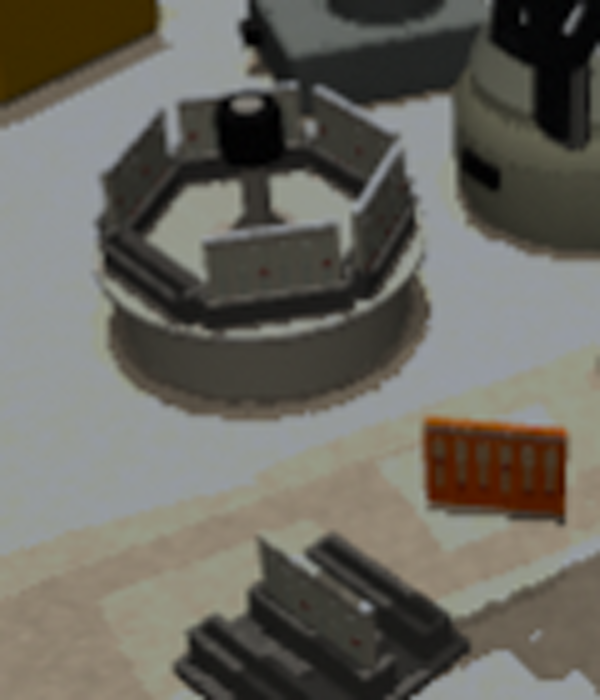

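View pics/sc_car.png

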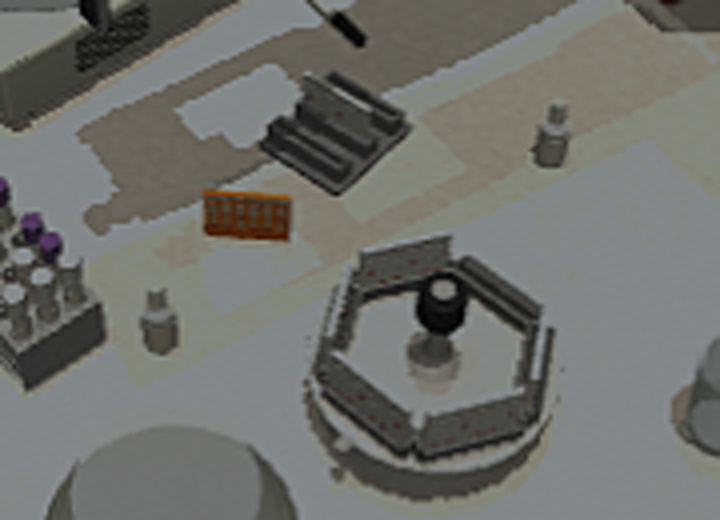

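View pics/s_hub.png

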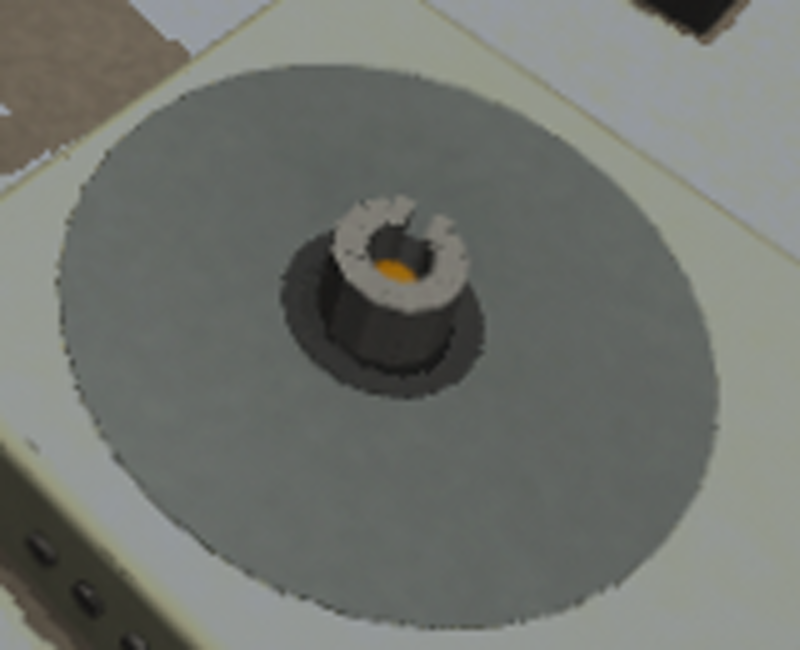

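```bash
python3 - <<'E'
from h import *
np.set_printoptions(precision=4,suppress=True)
a,b,w=load("scene1"),load("side1"),load("wrist1")
print("hub",onz(b,(370,290),.114), onz(a,(188.7,129.7),.114))
print("knob top scene/side",onz(a,(290.5,222),.135),onz(b,(215,137),.135), tri([(a,(290.5,227)),(b,(215,141))]))
print("rackcard side top",onz(b,(227.5,225),.06), "wrist", onz(w,(99,142),.04))
for p in [(53,107),(152,91),(168,168),(80,182)]: print("rack corner w",onz(w,p,.026))
crop(w,"w_rack",30,70,190,200,5)
E
```

```text
hub [ 0.5422 -0.2908  0.114 ] [ 0.5583 -0.2719  0.114 ]
knob top scene/side [0.5841 0.2667 0.135 ] [0.5843 0.2606 0.135 ] [0.5869 0.2699 0.1175]
rackcard side top [0.4675 0.0321 0.06  ] wrist [0.4619 0.0236 0.04  ]
rack corner w [0.4135 0.0575 0.026 ]
rack corner w [0.517 0.074 0.026]
rack corner w [ 0.5264 -0.0072  0.026 ]
rack corner w [ 0.4274 -0.0234  0.026 ]
```

View pics/w_rack.png

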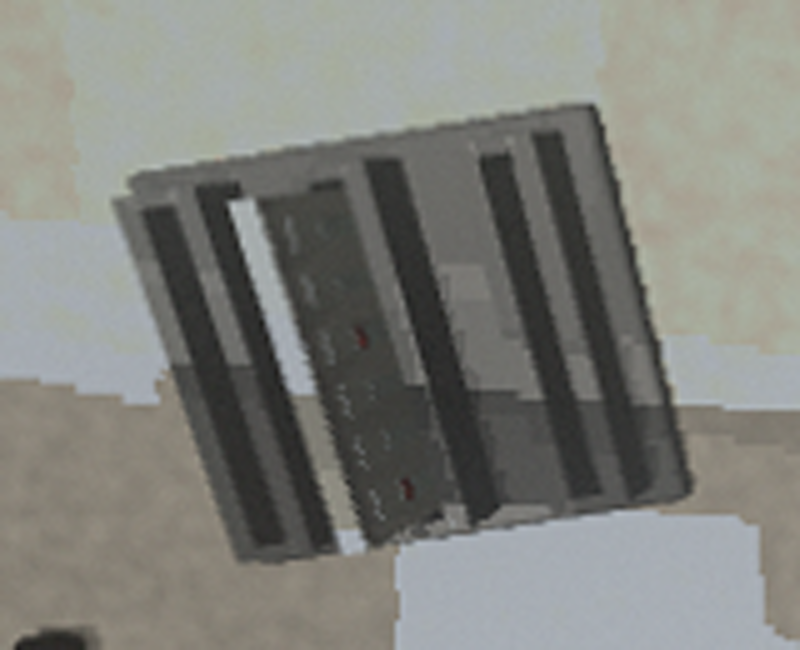

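```bash
python3 - <<'E'
from h import *
np.set_printoptions(precision=4,suppress=True)
a,b,w=load("scene1"),load("side1"),load("wrist1")
P=onz(b,(165+155/5,115+262/5),.070); print("pocket side",P)
P=onz(a,(180+500/4,150+290/4),.070); print("pocket scene",P)
for p in [(105,240),(190,300)]: print("pocket ends side",onz(b,(165+p[0]/5,115+p[1]/5),.070))
print("carousel plate centre scene", onz(a,(180+433/4,150+365/4),.051))
c=onz(b,(290+401/5,240+252/5),.114);k=onz(b,(290+425/5,240+213/5),.114);print(c,k,k-c)
E
```

```text
pocket side [0.5154 0.2555 0.07  ]
pocket scene [0.5137 0.2639 0.07  ]
pocket ends side [0.5042 0.2904 0.07  ]
pocket ends side [0.513  0.2145 0.07  ]
carousel plate centre scene [0.588  0.2713 0.051 ]
[ 0.5418 -0.2915  0.114 ] [ 0.5607 -0.2864  0.114 ] [0.0189 0.0052 0.    ]
```

play_rows([
  {"jaw":85,"ty":-25,"tx":4,"tz":12},
  {"jaw":85,"ty":-26,"tx":4,"tz":12},
  {"jaw":60,"ty":-26,"tx":4,"tz":12},
  {"jaw":50,"ty":-26,"tx":5,"tz":12},
  {"jaw":40,"ty":-26,"tx":5,"tz":12,"wz":-0.08},
  {"jaw":40,"ty":-24,"tx":4,"tz":10,"wz":-0.085},
])

```text
validation failed for argument at $.se...
```

```bash
python3 - <<'E'
from h import *
np.set_printoptions(precision=4,suppress=True)
w=grab("wrist","w2"); o=r.observe(); print(o["time_s"],o["eef_pos"],o["eef_rot"],o["width"])
cv2.imwrite("pics/w2b.png",cv2.resize(w["color"],(800,600),interpolation=cv2.INTER_CUBIC))
E
```

```text
2.15 [ 0.625  -0.      0.2313] [-3.1416  0.      1.5707] 0.08539153764213715
```

View pics/w2b.png

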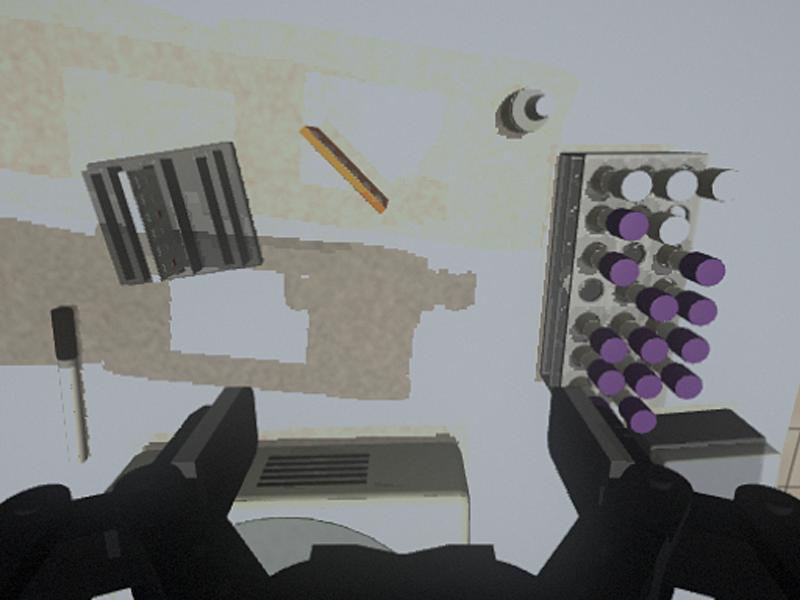

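The view has not changed, because the call was refused. It probably needs every key in each row.

play_rows([
  {"jaw":85,"tx":4,"ty":-25,"tz":12,"wx":0,"wy":0,"wz":0},
  {"jaw":85,"tx":4,"ty":-26,"tz":12,"wx":0,"wy":0,"wz":0},
  {"jaw":60,"tx":4,"ty":-26,"tz":12,"wx":0,"wy":0,"wz":0},
  {"jaw":50,"tx":5,"ty":-26,"tz":12,"wx":0,"wy":0,"wz":0},
  {"jaw":40,"tx":5,"ty":-26,"tz":12,"wx":0,"wy":0,"wz":-0.08},
  {"jaw":40,"tx":4,"ty":-24,"tz":10,"wx":0,"wy":0,"wz":-0.085},
])

```text
time_s: 2.75
eef_pos: [0.4704, 0.0244, 0.1606]
eef_rot: [-3.141, -0.0, 1.739]
ft_force: [0.2, 0.5, -0.4]
width: 0.0406
```

```bash
python3 - <<'E'
from h import *
np.set_printoptions(precision=4,suppress=True)
w=grab("wrist","w2"); o=r.observe(); print(o["time_s"],o["eef_pos"],o["eef_rot"],o["width"])
cv2.imwrite("pics/w2b.png",cv2.resize(w["color"],(800,600),interpolation=cv2.INTER_CUBIC))
E
```

```text
2.8 [0.4659 0.0251 0.158 ] [-3.1347 -0.002   1.7444] 0.04006075565552634
```

View pics/w2b.png

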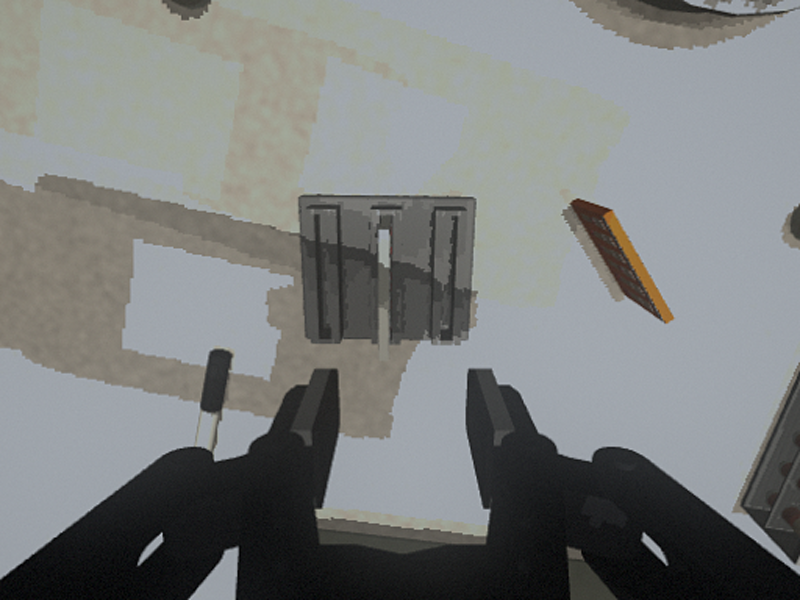

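```bash
python3 - <<'E'
from h import *
np.set_printoptions(precision=4,suppress=True)
for i in range(3):
    o=r.observe(); print(o["time_s"],o["eef_pos"],o["eef_rot"],o["qd"])
    w=grab("wrist","w3")
o=r.observe(); print(o["time_s"],o["eef_pos"],o["eef_rot"])
crop(w,"w3c",180,110,320,240,5)
E
```

```text
2.8 [0.4659 0.0251 0.158 ] [-3.1347 -0.002   1.7444] [-0.004   0.0572 -0.0593  0.0002  0.0184  0.156 ]
2.85 [0.468  0.0247 0.1592] [-3.1369 -0.0013  1.738 ] [-0.0046  0.032  -0.095  -0.0008 -0.0165  0.0786]
2.9 [0.4704 0.0243 0.1606] [-3.1404 -0.0004  1.7353] [-0.0049  0.021  -0.0726  0.0002 -0.0103  0.025 ]
2.95 [0.472  0.024  0.1617] [3.1405 0.0003 1.7345]
```

View pics/w3c.png

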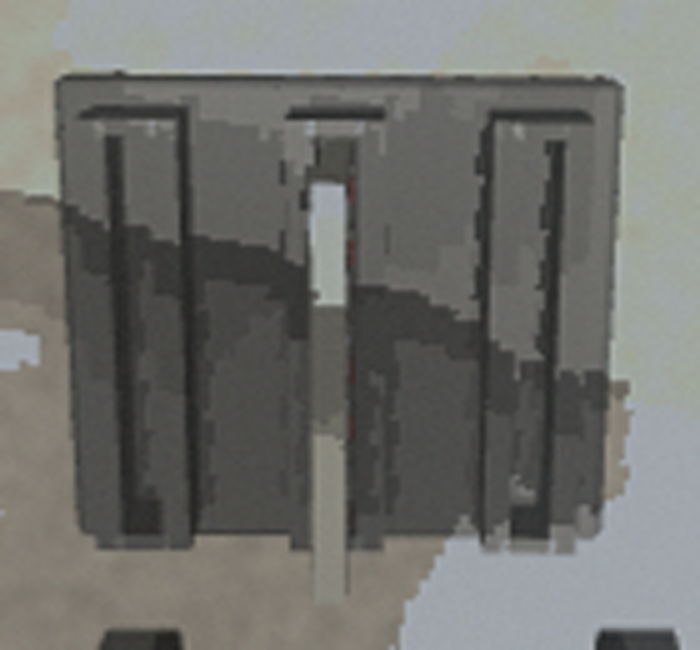

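```bash
python3 - <<'E'
from h import *
np.set_printoptions(precision=4,suppress=True)
w=load("w3")
A=onz(w,(180+328/5,110+183/5),.06);B=onz(w,(180+331/5,110+600/5),.06)
print(A,B,np.linalg.norm(A-B),(A+B)/2)
d=A-B; print("yaw of slot dir",np.arctan2(d[1],d[0]))
c=[onz(w,(180+x/5,110+y/5),.026) for x,y in [(57,77),(622,82),(602,535),(80,533)]]
print(np.mean(c,0),[np.linalg.norm(c[i]-c[i-1]) for i in range(4)],[np.arctan2(*(c[1]-c[0])[1::-1]),np.arctan2(*(c[2]-c[3])[1::-1])])
o=r.observe();print(o["time_s"],o["eef_pos"],o["eef_rot"])
E
```

```text
[0.4566 0.0572 0.06  ] [ 0.4677 -0.0111  0.06  ] 0.06918600431002428 [0.4621 0.023  0.06  ]
yaw of slot dir 1.731299529006299
[0.4621 0.0279 0.026 ] [np.float64(0.08335525835989033), np.float64(0.09591292423602595), np.float64(0.08290871669074212), np.float64(0.09682233957753524)] [np.float64(0.15610244551218752), np.float64(0.16073798793354732)]
2.95 [0.472  0.024  0.1617] [3.1405 0.0003 1.7345]
```

```bash
python3 - <<'E'
from h import *
np.set_printoptions(precision=4,suppress=True)
w1=load("wrist1")
q=[onz(w1,p,.06) for p in [(78.6,110),(100.5,179)]];print("w1 card",q,np.mean(q,0))
b=load("side1"); q=[onz(b,(165+x/5,115+y/5),.06) for x,y in [(260,537),(374,607)]];print("side card",q,np.mean(q,0))
for i in range(2):
    o=r.observe(); print(o["time_s"],o["eef_pos"],o["eef_rot"])
    w=grab("wrist","w4")
o=r.observe(); print(o["time_s"],o["eef_pos"],o["eef_rot"])
crop(w,"w4c",180,110,320,240,5)
E
```

```text
w1 card [array([0.4574, 0.0568, 0.06  ]), array([ 0.4677, -0.0104,  0.06  ])] [0.4625 0.0232 0.06  ]
side card [array([0.4534, 0.0533, 0.06  ]), array([ 0.4692, -0.0129,  0.06  ])] [0.4613 0.0202 0.06  ]
2.95 [0.472  0.024  0.1617] [3.1405 0.0003 1.7345]
3.0 [0.4729 0.0239 0.1622] [3.1394 0.0006 1.7345]
3.05 [0.4732 0.0238 0.1624] [3.1393 0.0006 1.7347]
```

View pics/w4c.png

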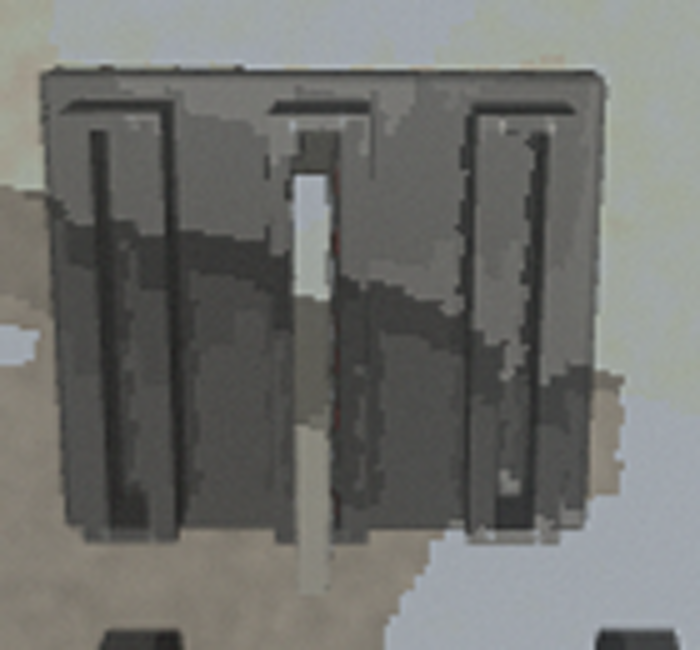

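```bash
cat >> h.py <<'E'
def delta(pos,yaw):
    o=r.observe(); R=Ro.from_euler('xyz',o["eef_rot"]); D=Ro.from_euler('xyz',[np.pi,0,yaw])
    print("t",o["time_s"],"pos",o["eef_pos"].round(4),"rot",o["eef_rot"].round(4),"f",o["ft_force"].round(1),"w",round(o["width"],4))
    print("tool shift mm",(R.inv().apply(np.array(pos)-o["eef_pos"])*1e3).round(1),"turn",(R.inv()*D).as_rotvec().round(4))
E
python3 - <<'E'
from h import *
np.set_printoptions(precision=4,suppress=True)
w=load("w4")
A=onz(w,(180+311/5,110+174/5),.06);B=onz(w,(180+313/5,110+594/5),.06)
print(A,B,np.linalg.norm(A-B),(A+B)/2); d=A-B; print("yaw of slot dir",np.arctan2(d[1],d[0]))
delta([.4622,.0230,.032],1.731)
E
```

```text
[0.4567 0.0574 0.06  ] [ 0.4674 -0.0117  0.06  ] 0.06994765968761665 [0.462  0.0228 0.06  ]
yaw of slot dir 1.7247985360336067
t 3.05 pos [0.4732 0.0238 0.1624] rot [3.1393 0.0006 1.7347] f [ 0.1 -0.4 -0.2] w 0.0401
tool shift mm [  1.  -11.3 130.3] turn [0.0023 0.0006 0.0037]
```

play_rows([
  {"jaw":40,"tx":1,"ty":-6,"tz":25,"wx":0,"wy":0,"wz":0.005},
  {"jaw":40,"tx":0,"ty":-5,"tz":30,"wx":0,"wy":0,"wz":0},
  {"jaw":40,"tx":0,"ty":0,"tz":30,"wx":0,"wy":0,"wz":0},
  {"jaw":40,"tx":0,"ty":0,"tz":25,"wx":0,"wy":0,"wz":0},
  {"jaw":40,"tx":0,"ty":0,"tz":15,"wx":0,"wy":0,"wz":0},
  {"jaw":40,"tx":0,"ty":0,"tz":5,"wx":0,"wy":0,"wz":0},
  {"jaw":40,"tx":0,"ty":0,"tz":0,"wx":0,"wy":0,"wz":0},
])

```text
time_s: 3.75
eef_pos: [0.4612, 0.0231, 0.0311]
eef_rot: [-3.141, -0.0, 1.73]
ft_force: [-0.2, 0.3, 0.7]
width: 0.0402
```

```bash
python3 - <<'E'
from h import *
delta([.4621,.0230,.032],1.728)
w=grab("wrist","w5")
delta([.4621,.0230,.032],1.728)
cv2.imwrite("pics/w5b.png",cv2.resize(w["color"],(800,600),interpolation=cv2.INTER_CUBIC))
E
```

```text
t 3.75 pos [0.4612 0.0231 0.0311] rot [-3.1410e+00 -2.0000e-04  1.7303e+00] f [-0.2  0.3  0.7] w 0.0402
tool shift mm [-0.3  0.8 -0.9] turn [-0.0006 -0.0002  0.0023]
t 3.8 pos [0.4618 0.0231 0.0319] rot [3.1408e+00 2.0000e-04 1.7303e+00] f [ 0.5 -0.4  0.7] w 0.0399
tool shift mm [-0.1  0.3 -0.1] turn [0.0008 0.0002 0.0023]
```

View pics/w5b.png

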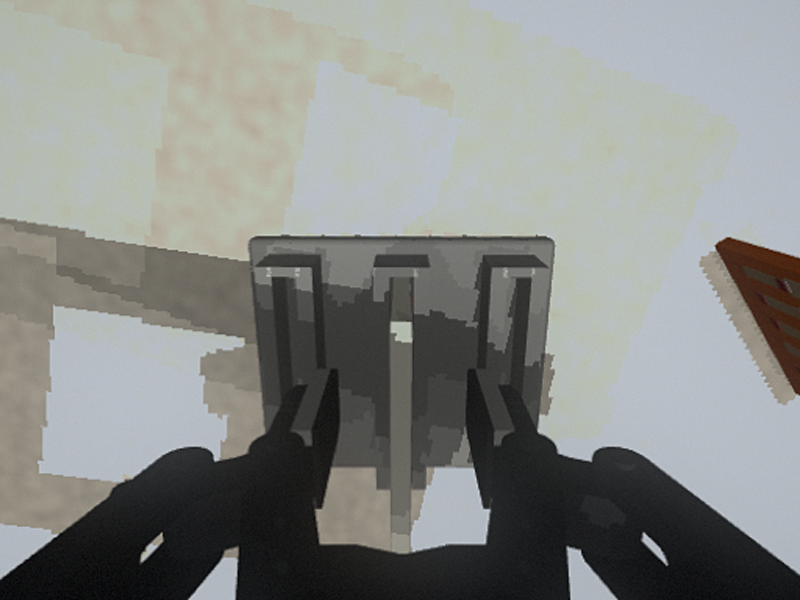

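play_rows([
  {"jaw":0,"tx":0,"ty":0,"tz":0,"wx":0,"wy":0,"wz":0},
  {"jaw":0,"tx":0,"ty":0,"tz":0,"wx":0,"wy":0,"wz":0},
  {"jaw":0,"tx":0,"ty":0,"tz":0,"wx":0,"wy":0,"wz":0},
  {"jaw":0,"tx":0,"ty":0,"tz":0,"wx":0,"wy":0,"wz":0},
])

```text
time_s: 4.2
eef_pos: [0.4617, 0.0232, 0.0324]
eef_rot: [3.139, 0.001, 1.731]
ft_force: [-1.3, -0.0, 5.4]
width: 0.0037
```

```bash
python3 - <<'E'
from h import *
delta([.4621,.0230,.032],1.728)
w=grab("wrist","w6")
cv2.imwrite("pics/w6b.png",cv2.resize(w["color"],(800,600),interpolation=cv2.INTER_CUBIC))
E
```

```text
t 4.2 pos [0.4617 0.0232 0.0324] rot [3.1395e+00 6.0000e-04 1.7309e+00] f [-1.3 -0.   5.4] w 0.0037
tool shift mm [-0.2  0.3  0.4] turn [0.0021 0.0006 0.0029]
```

View pics/w6b.png

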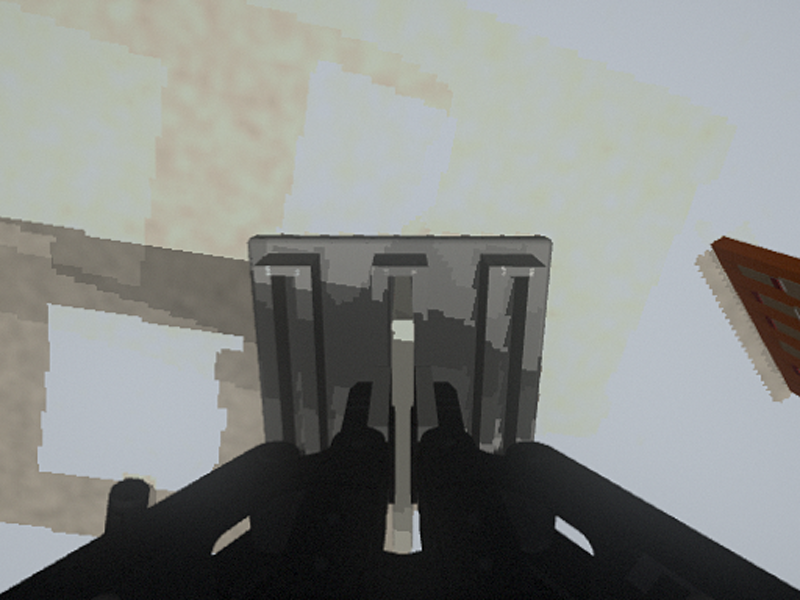

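play_rows([
  {"jaw":0,"tx":0,"ty":0,"tz":-10,"wx":0,"wy":0,"wz":0},
  {"jaw":0,"tx":0,"ty":0,"tz":-20,"wx":0,"wy":0,"wz":0},
  {"jaw":0,"tx":0,"ty":0,"tz":-30,"wx":0,"wy":0,"wz":0},
  {"jaw":0,"tx":9,"ty":4,"tz":-30,"wx":0,"wy":0,"wz":0},
  {"jaw":0,"tx":20,"ty":9,"tz":-30,"wx":0,"wy":0,"wz":0.02},
  {"jaw":0,"tx":30,"ty":14,"tz":-25,"wx":0,"wy":0,"wz":0.025},
  {"jaw":0,"tx":35,"ty":15,"tz":-15,"wx":0,"wy":0,"wz":0},
  {"jaw":0,"tx":30,"ty":12,"tz":-8,"wx":0,"wy":0,"wz":0},
  {"jaw":0,"tx":15,"ty":7,"tz":0,"wx":0,"wy":0,"wz":0},
  {"jaw":0,"tx":0,"ty":0,"tz":0,"wx":0,"wy":0,"wz":0},
  {"jaw":0,"tx":0,"ty":0,"tz":0,"wx":0,"wy":0,"wz":0},
])

```text
time_s: 5.35
eef_pos: [0.5023, 0.1685, 0.1984]
eef_rot: [-3.139, 0.001, 1.687]
ft_force: [0.0, -0.3, 0.3]
width: 0.0042
```

```bash
python3 - <<'E'
from h import *
delta([.50,.170,.2],1.686)
w=grab("wrist","w7")
delta([.50,.170,.2],1.686)
cv2.imwrite("pics/w7b.png",cv2.resize(w["color"],(800,600),interpolation=cv2.INTER_CUBIC))
E
```

```text
t 5.35 pos [0.5023 0.1685 0.1984] rot [-3.1394e+00  8.0000e-04  1.6866e+00] f [ 0.  -0.3  0.3] w 0.0042
tool shift mm [ 1.8 -2.2 -1.6] turn [-0.0022  0.0008  0.0006]
t 5.4 pos [0.5023 0.1681 0.1983] rot [-3.1394e+00  7.0000e-04  1.6856e+00] f [ 0.4 -0.2  0.3] w 0.004
tool shift mm [ 2.2 -2.1 -1.7] turn [-0.0022  0.0007 -0.0005]
```

View pics/w7b.png

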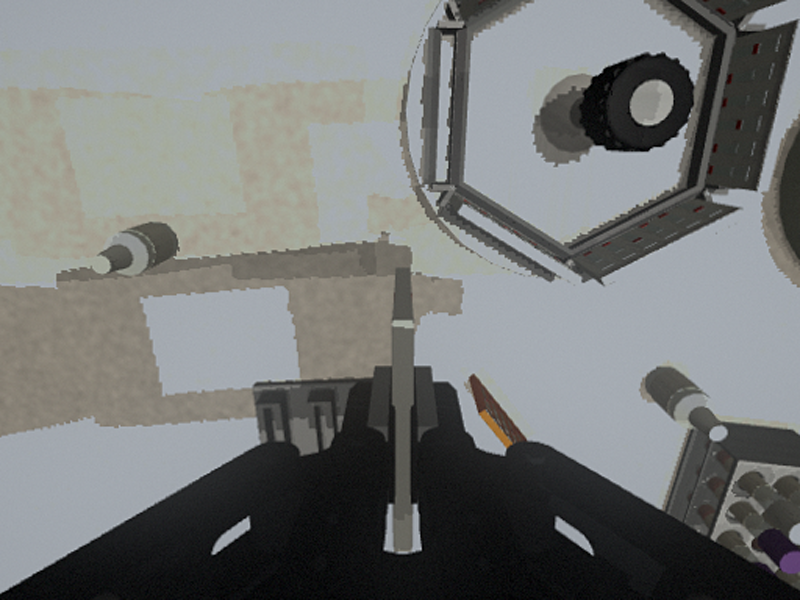

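```bash
python3 - <<'E'
from h import *
np.set_printoptions(precision=4,suppress=True)
w=load("w7"); crop(w,"w7c",250,0,410,130,5)
k=onz(w,(650*.64,101*.64),.135); print("knob",k)
E
```

```text
knob [0.5858 0.2684 0.135 ]
```

View pics/w7c.png

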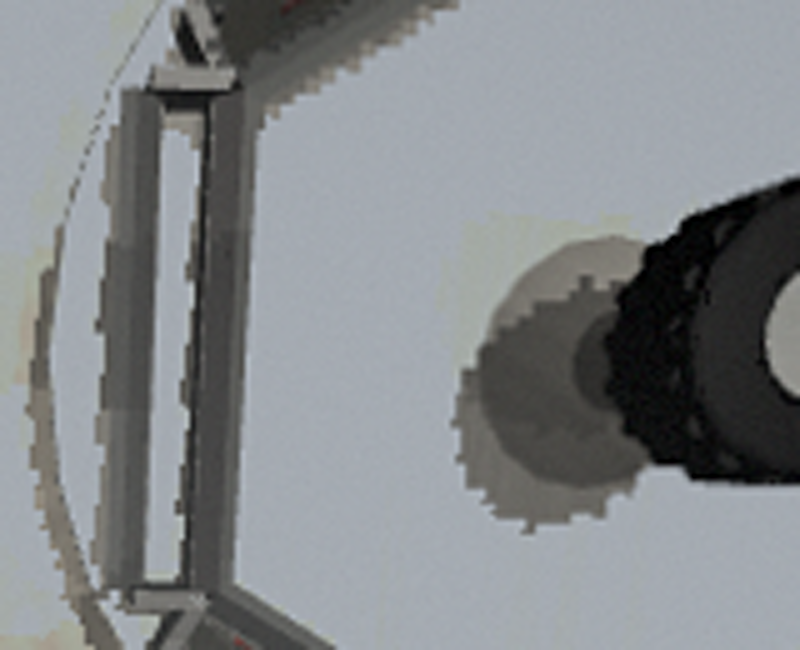

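```bash
python3 - <<'E'
from h import *
np.set_printoptions(precision=4,suppress=True)
w=load("w7")
P=lambda x,y,z:onz(w,(250+x/5,y/5),z)
l=[P(160,130,.064),P(146,570,.064)]; rr=[P(197,130,.051),P(180,570,.051)]
print(l,rr)
for q in (l,rr): d=q[0]-q[1]; print(np.arctan2(d[1],d[0]))
o=[P(122,110,.070),P(103,570,.070)]; i=[P(245,110,.07),P(228,570,.07)]; print("outer tops",o,i)
e=[P(190,83,.07),P(165,608,.07)];print("ends",e)
E
```

```text
[array([0.5076, 0.2922, 0.064 ]), array([0.5146, 0.2265, 0.064 ])] [array([0.5142, 0.295 , 0.051 ]), array([0.5214, 0.2263, 0.051 ])]
1.6755001198985093
1.6752980713999344
outer tops [array([0.5013, 0.2931, 0.07  ]), array([0.5071, 0.2261, 0.07  ])] [array([0.5197, 0.2952, 0.07  ]), array([0.5275, 0.2284, 0.07  ])]
ends [array([0.5109, 0.2979, 0.07  ]), array([0.5181, 0.2212, 0.07  ])]
```

```bash
python3 - <<'E'
from h import *
delta([.5146,.2605,.113],1.6755)
E
```

```text
t 5.4 pos [0.5023 0.1681 0.1983] rot [-3.1394e+00  7.0000e-04  1.6856e+00] f [ 0.4 -0.2  0.3] w 0.004
tool shift mm [90.5 22.9 85.2] turn [-0.0022  0.0007  0.01  ]
```

play_rows([
  {"jaw":0,"tx":20,"ty":5,"tz":0,"wx":0,"wy":0,"wz":0.01},
  {"jaw":0,"tx":28,"ty":7,"tz":10,"wx":0,"wy":0,"wz":0},
  {"jaw":0,"tx":25,"ty":7,"tz":20,"wx":0,"wy":0,"wz":0},
  {"jaw":0,"tx":17,"ty":4,"tz":25,"wx":0,"wy":0,"wz":0},
  {"jaw":0,"tx":0,"ty":0,"tz":20,"wx":0,"wy":0,"wz":0},
  {"jaw":0,"tx":0,"ty":0,"tz":10,"wx":0,"wy":0,"wz":0},
  {"jaw":0,"tx":0,"ty":0,"tz":0,"wx":0,"wy":0,"wz":0},
  {"jaw":0,"tx":0,"ty":0,"tz":0,"wx":0,"wy":0,"wz":0},
])

```text
time_s: 6.2
eef_pos: [0.5169, 0.2601, 0.1149]
eef_rot: [3.141, 0.0, 1.675]
ft_force: [0.1, 1.0, 0.8]
width: 0.004
```

```bash
python3 - <<'E'
from h import *
delta([.5146,.2605,.113],1.6755)
w=grab("wrist","w8"); s=grab("side","s8")
delta([.5146,.2605,.113],1.6755)
cv2.imwrite("pics/w8b.png",cv2.resize(w["color"],(800,600),interpolation=cv2.INTER_CUBIC))
crop(s,"s8c",155,100,275,200,6)
E
```

```text
t 6.2 pos [0.5169 0.2601 0.1149] rot [3.1412e+00 1.0000e-04 1.6746e+00] f [0.1 1.  0.8] w 0.004
tool shift mm [ 0.7 -2.2  1.9] turn [ 0.0004  0.0001 -0.0009]
t 6.3 pos [0.5175 0.2606 0.1158] rot [ 3.1393e+00 -5.0000e-04  1.6748e+00] f [ 0.  1. -0.] w 0.0042
tool shift mm [ 0.2 -2.9  2.8] turn [ 0.0023 -0.0004 -0.0007]
```

View pics/w8b.png

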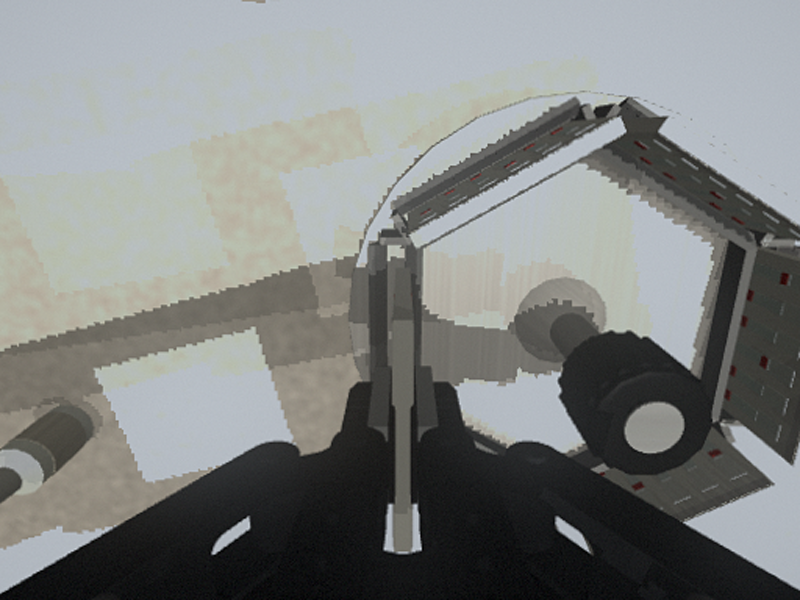

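View pics/s8c.png

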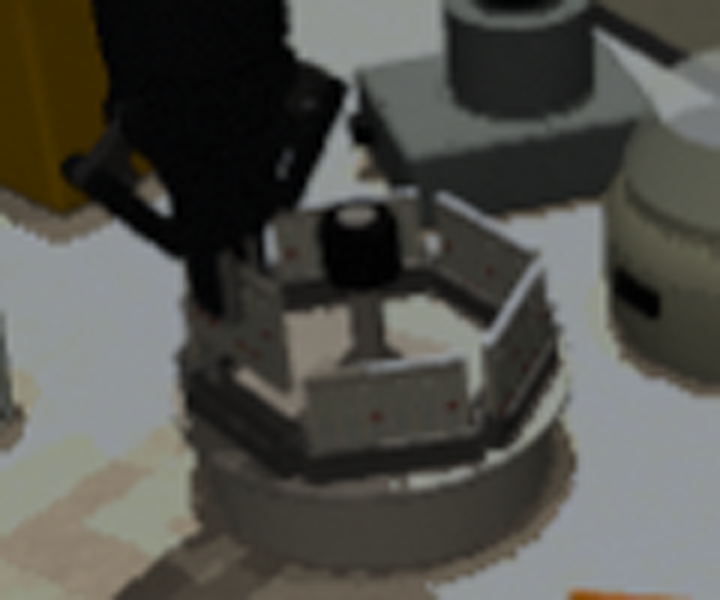

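play_rows([
  {"jaw":0,"tx":0,"ty":-3,"tz":3,"wx":0,"wy":0,"wz":0},
  {"jaw":0,"tx":0,"ty":0,"tz":0,"wx":0,"wy":0,"wz":0},
  {"jaw":0,"tx":0,"ty":0,"tz":0,"wx":0,"wy":0,"wz":0},
])

```text
time_s: 6.6
eef_pos: [0.5134, 0.2606, 0.1116]
eef_rot: [3.141, -0.0, 1.676]
ft_force: [0.4, -0.1, -0.1]
width: 0.004
```

```bash
python3 - <<'E'
from h import *
np.set_printoptions(precision=4,suppress=True)
delta([.5146,.2605,.113],1.6755)
w=grab("wrist","w9")
delta([.5146,.2605,.113],1.6755)
crop(w,"w9c",215,130,295,230,8)
k=grab("scene","sc9"); crop(k,"sc9c",230,180,350,280,6)
E
```

```text
t 6.6 pos [0.5134 0.2606 0.1116] rot [ 3.1412 -0.0001  1.6758] f [ 0.4 -0.1 -0.1] w 0.004
tool shift mm [-0.2  1.1 -1.4] turn [ 0.0004 -0.0001  0.0003]
t 6.65 pos [0.5135 0.2607 0.1116] rot [ 3.1412 -0.0001  1.6759] f [ 0.7  0.2 -0.1] w 0.0039
tool shift mm [-0.3  1.1 -1.4] turn [ 0.0004 -0.0001  0.0004]
```

View pics/w9c.png

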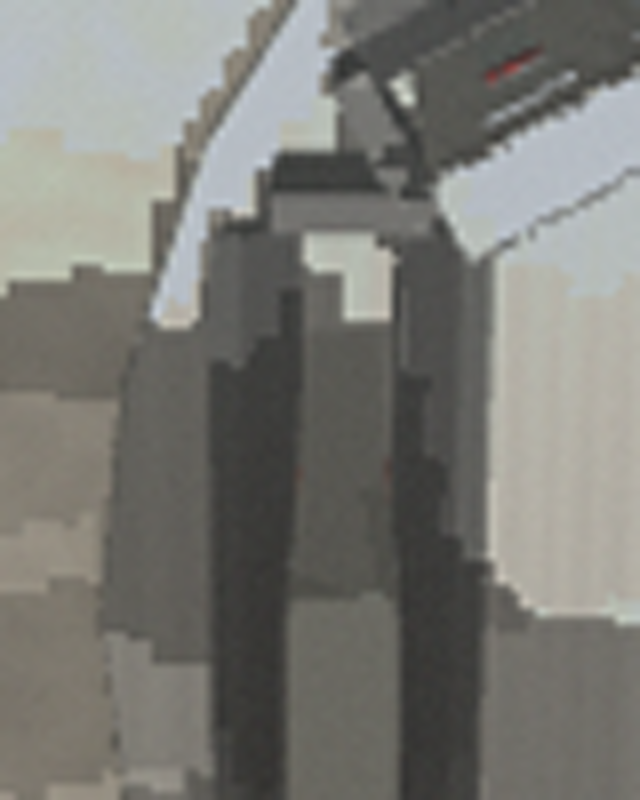

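View pics/sc9c.png

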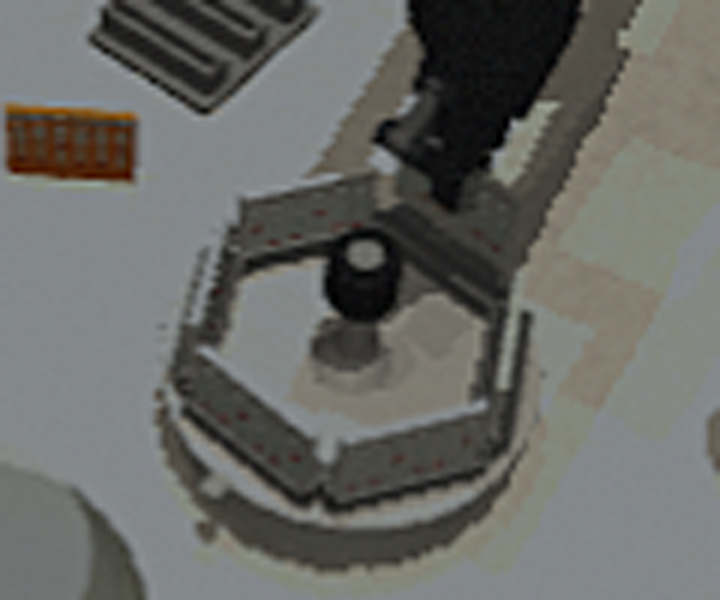

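```bash
python3 - <<'E'
from h import *
np.set_printoptions(precision=4,suppress=True)
w=load("w9"); P=lambda x,y,z:onz(w,(215+x/8,130+y/8),z)
e=P(345,236,.051);c=P(345,321,.087);t=P(345,192,.07)
u=np.array([np.cos(1.6755),np.sin(1.6755)])
print(e,t,c, "gap far floor,top",(e-c)[:2]@u,(t-c)[:2]@u)
n=np.array([np.cos(.1047),np.sin(.1047)])
print("lateral wall pair at floor",[ (P(x,260,.051)-c)[:2]@n*1e3 for x in (302,394)], "tops",[(P(x,300,.07)-c)[:2]@n*1e3 for x in (207,490)])
print("card top far", onz(w,(403*.64,323*.64),.1396))
E
```

```text
[0.5113 0.2939 0.051 ] [0.5105 0.3012 0.07  ] [0.511  0.2958 0.087 ] gap far floor,top -0.0019642280567629044 0.005357693811676795
lateral wall pair at floor [np.float64(-3.3728028478399934), np.float64(4.034467659147689)] tops [np.float64(-10.073057106743518), np.float64(10.671597833597541)]
card top far [0.5109 0.2947 0.1396]
```

```bash
python3 - <<'E'
from h import *
np.set_printoptions(precision=4,suppress=True)
w=load("w9"); P=lambda x,y,z:onz(w,(215+x/8,130+y/8),z)
u=np.array([np.cos(1.6755),np.sin(1.6755)])
c=P(345,321,.087)
print(-w["R"].T@w["t"])
for z in (.07,.064): print(z,P(345,236,z),(P(345,236,z)-c)[:2]@u)
# from w7 near/far end inner edges
w=load("w7");P=lambda x,y,z:onz(w,(250+x/5,y/5),z)
for x,y in [(190,68),(185,88),(182,108),(165,590),(165,608)]: print(y,[P(x,y,z)[1] for z in(.07,.051)])
E
```

```text
[0.5062 0.3371 0.2533]
0.07 [0.5108 0.298  0.07  ] 0.00211742688272434
0.064 [0.5109 0.2967 0.064 ] 0.0008284832176230617
68 [np.float64(0.29981302863890813), np.float64(0.3036698013711347)]
88 [np.float64(0.29711353791491274), np.float64(0.30078036920571183)]
108 [np.float64(0.2944271436165151), np.float64(0.2979049549559788)]
590 [np.float64(0.22405362774217982), np.float64(0.22257982101358592)]
608 [np.float64(0.22117468660665796), np.float64(0.2194983119550832)]
```

play_rows([
  {"jaw":0,"tx":0,"ty":0.4,"tz":5,"wx":0,"wy":0,"wz":0},
  {"jaw":0,"tx":0,"ty":0,"tz":7,"wx":0,"wy":0,"wz":0},
  {"jaw":0,"tx":0,"ty":0,"tz":6,"wx":0,"wy":0,"wz":0},
  {"jaw":0,"tx":0,"ty":0,"tz":5,"wx":0,"wy":0,"wz":0},
  {"jaw":0,"tx":0,"ty":0,"tz":0,"wx":0,"wy":0,"wz":0},
])

```text
time_s: 7.2
eef_pos: [0.513, 0.2604, 0.0869]
eef_rot: [-3.139, 0.001, 1.676]
ft_force: [0.0, -0.4, 0.2]
width: 0.004
```

```bash
python3 - <<'E'
from h import *
delta([.5146,.2605,.0754],1.6755)
w=grab("wrist","w10");crop(w,"w10c",215,130,295,230,8)
delta([.5146,.2605,.0754],1.6755)
E
```

```text
t 7.2 pos [0.513  0.2604 0.0869] rot [-3.1394e+00  5.0000e-04  1.6758e+00] f [ 0.  -0.4  0.2] w 0.004
tool shift mm [-0.   1.6 11.5] turn [-0.0022  0.0005  0.0003]
t 7.25 pos [0.5134 0.2605 0.0875] rot [-3.1403e+00  3.0000e-04  1.6758e+00] f [-0.3  0.9 -0.2] w 0.0041
tool shift mm [-0.1  1.2 12.1] turn [-0.0013  0.0003  0.0003]
```

View pics/w10c.png

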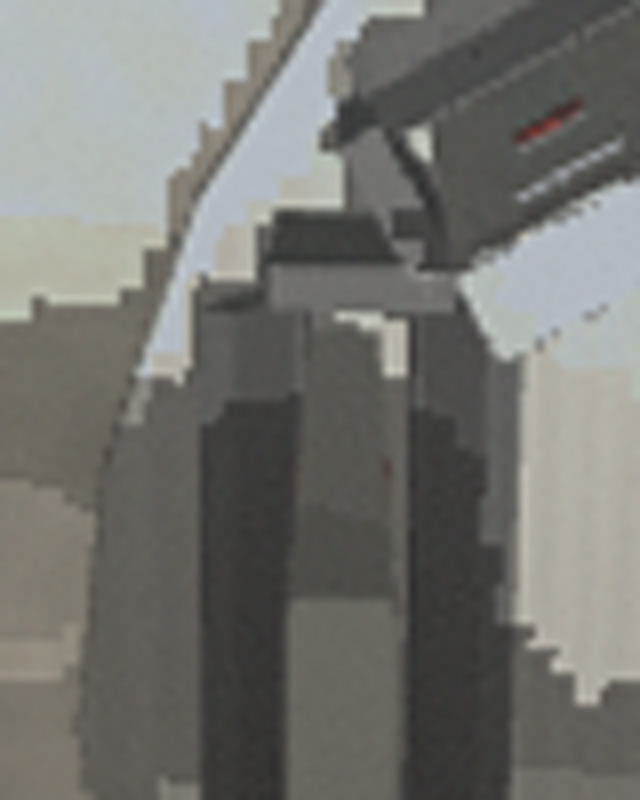

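play_rows([
  {"jaw":0,"tx":0,"ty":1,"tz":3,"wx":0,"wy":0,"wz":0},
  {"jaw":0,"tx":0,"ty":0,"tz":4,"wx":0,"wy":0,"wz":0},
  {"jaw":0,"tx":0,"ty":0,"tz":2,"wx":0,"wy":0,"wz":0},
  {"jaw":0,"tx":0,"ty":0,"tz":1,"wx":0,"wy":0,"wz":0},
  {"jaw":0,"tx":0,"ty":0,"tz":0,"wx":0,"wy":0,"wz":0},
])

```text
time_s: 7.75
eef_pos: [0.5149, 0.2607, 0.0782]
eef_rot: [3.142, 0.0, 1.676]
ft_force: [0.1, -0.7, -0.1]
width: 0.004
```

```bash
python3 - <<'E'
from h import *
delta([.5146,.2605,.0754],1.6755)
E
```

```text
t 7.75 pos [0.5149 0.2607 0.0782] rot [3.1416e+00 1.0000e-04 1.6758e+00] f [ 0.1 -0.7 -0.1] w 0.004
tool shift mm [-0.2 -0.3  2.8] turn [0.     0.0001 0.0003]
```

play_rows([
  {"jaw":0,"tx":0,"ty":0,"tz":1,"wx":0,"wy":0,"wz":0},
  {"jaw":0,"tx":0,"ty":0,"tz":1,"wx":0,"wy":0,"wz":0},
  {"jaw":0,"tx":0,"ty":0,"tz":1,"wx":0,"wy":0,"wz":0},
  {"jaw":0,"tx":0,"ty":0,"tz":0,"wx":0,"wy":0,"wz":0},
])

```text
time_s: 8.15
eef_pos: [0.5149, 0.2608, 0.0754]
eef_rot: [3.141, -0.0, 1.676]
ft_force: [-0.6, 0.1, 1.3]
width: 0.0043
```

```bash
python3 - <<'E'
from h import *
delta([.5146,.2605,.0754],1.6755)
s=grab("side","s11"); crop(s,"s11c",155,100,275,200,6)
k=grab("scene","sc11"); crop(k,"sc11c",230,180,350,280,6)
delta([.5146,.2605,.0754],1.6755)
E
```

```text
t 8.15 pos [0.5149 0.2608 0.0754] rot [ 3.1415e+00 -1.0000e-04  1.6758e+00] f [-0.6  0.1  1.3] w 0.0043
tool shift mm [-0.3 -0.3  0. ] turn [ 0.0001 -0.0001  0.0003]
t 8.25 pos [0.5149 0.2608 0.0754] rot [ 3.1414e+00 -1.0000e-04  1.6758e+00] f [-1.   0.4  1.4] w 0.0041
tool shift mm [-0.3 -0.4 -0. ] turn [ 0.0002 -0.0001  0.0003]
```

View pics/s11c.png

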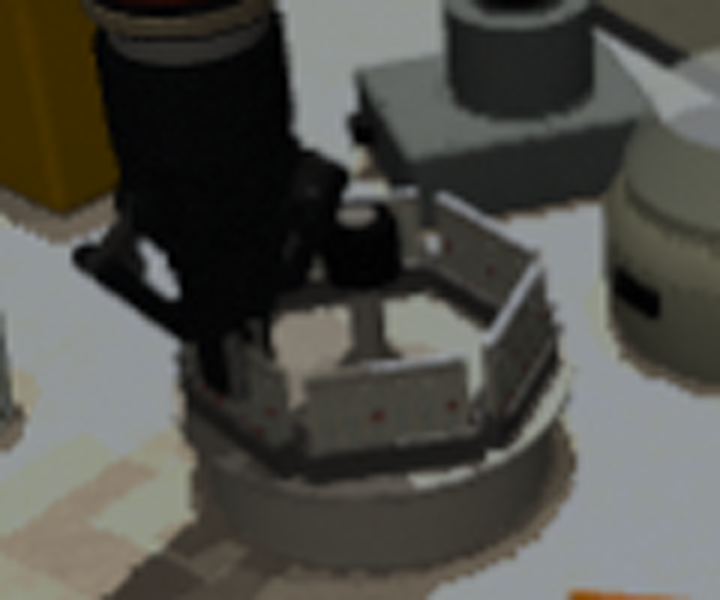

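View pics/sc11c.png

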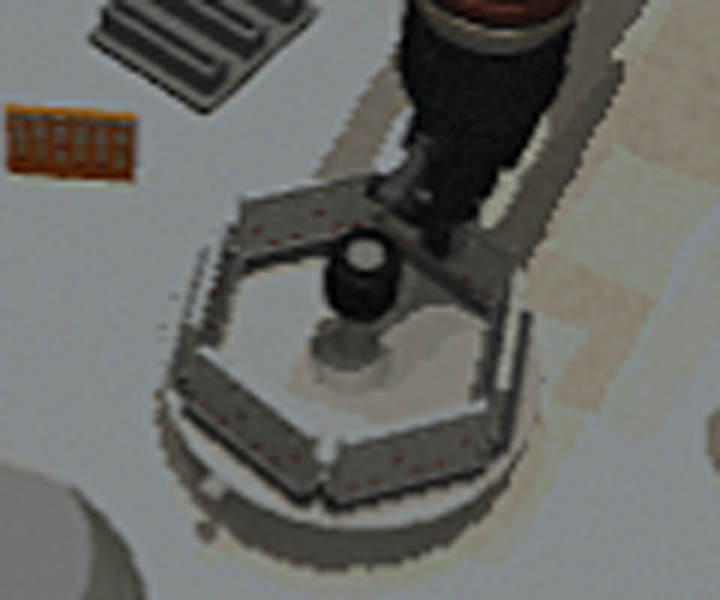

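play_rows([
  {"jaw":0,"tx":0,"ty":0,"tz":1,"wx":0,"wy":0,"wz":0},
  {"jaw":0,"tx":0,"ty":0,"tz":0,"wx":0,"wy":0,"wz":0},
])

```text
time_s: 8.45
eef_pos: [0.515, 0.2609, 0.0754]
eef_rot: [3.141, -0.0, 1.676]
ft_force: [-4.0, -1.5, 8.0]
width: 0.0038
```

```bash
python3 - <<'E'
from h import *
delta([.5146,.2605,.0754],1.6755)
E
```

```text
t 8.45 pos [0.515  0.2609 0.0754] rot [ 3.1415 -0.      1.6759] f [-4.  -1.5  8. ] w 0.0038
tool shift mm [-0.3 -0.5 -0. ] turn [ 0.0001 -0.      0.0004]
```

play_rows([
  {"jaw":25,"tx":0,"ty":-0.3,"tz":0,"wx":0,"wy":0,"wz":0},
  {"jaw":25,"tx":0,"ty":0,"tz":0,"wx":0,"wy":0,"wz":0},
  {"jaw":25,"tx":0,"ty":0,"tz":-3,"wx":0,"wy":0,"wz":0},
  {"jaw":25,"tx":0,"ty":0,"tz":-10,"wx":0,"wy":0,"wz":0},
  {"jaw":25,"tx":0,"ty":0,"tz":-25,"wx":0,"wy":0,"wz":0},
  {"jaw":30,"tx":0,"ty":0,"tz":-30,"wx":0,"wy":0,"wz":0},
  {"jaw":50,"tx":0,"ty":0,"tz":-30,"wx":0,"wy":0,"wz":0},
  {"jaw":50,"tx":0,"ty":0,"tz":-15,"wx":0,"wy":0,"wz":0},
  {"jaw":55,"tx":0,"ty":0,"tz":0,"wx":0,"wy":0,"wz":0},
  {"jaw":55,"tx":0,"ty":0,"tz":0,"wx":0,"wy":0,"wz":0},
])

```text
time_s: 9.45
eef_pos: [0.5142, 0.2606, 0.1866]
eef_rot: [-3.141, 0.0, 1.676]
ft_force: [0.0, 0.2, -0.9]
width: 0.0551
```

```bash
python3 - <<'E'
from h import *
delta([.5858,.2684,.1],1.6755)
s=grab("side","s12"); crop(s,"s12c",155,100,275,200,6)
k=grab("wrist","w12"); cv2.imwrite("pics/w12b.png",cv2.resize(k["color"],(800,600),interpolation=cv2.INTER_CUBIC))
E
```

```text
t 9.45 pos [0.5142 0.2606 0.1866] rot [-3.1411e+00  1.0000e-04  1.6758e+00] f [ 0.   0.2 -0.9] w 0.0551
tool shift mm [ 0.3 72.  86.6] turn [-0.0005  0.0001  0.0003]
```

View pics/s12c.png

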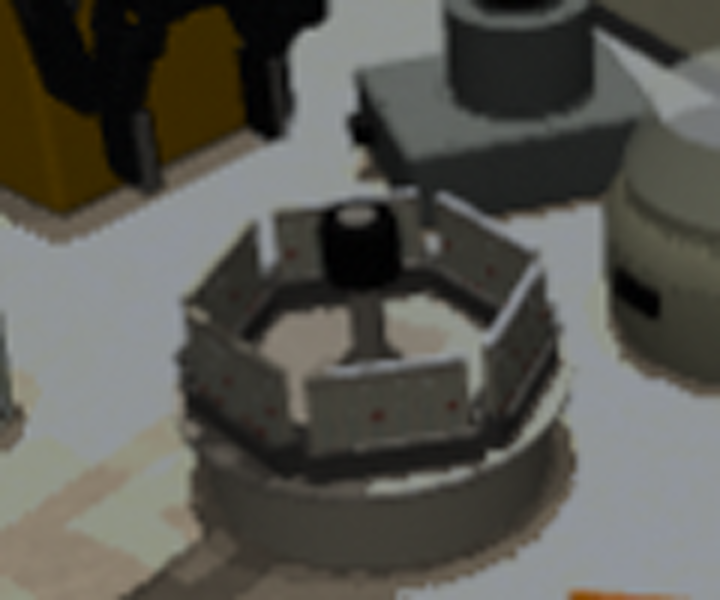

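View pics/w12b.png

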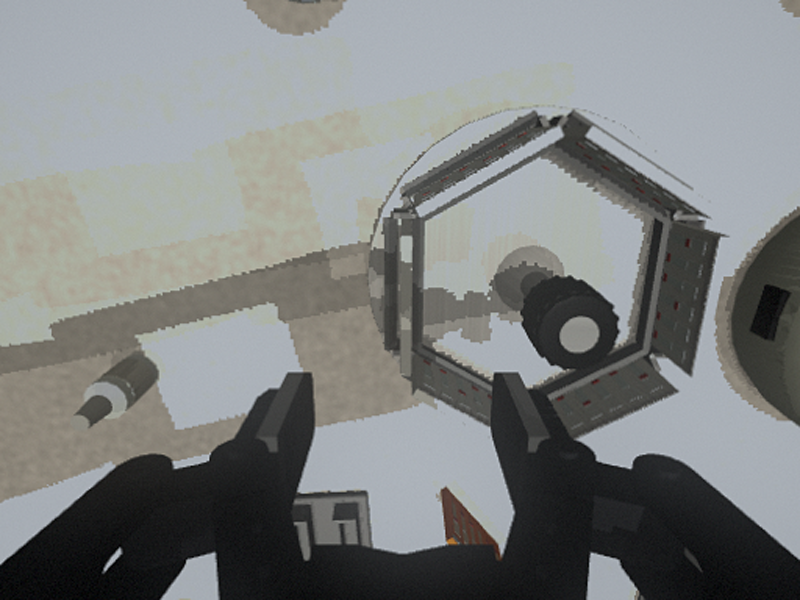

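```bash
python3 - <<'E'
from h import *
w=load("w12"); k=onz(w,(580*.64,334*.64),.135); print(k)
s=load("s12"); print(onz(s,(155+358/6,100+212/6),.135))
k=load("sc11"); print(onz(k,(230+363/6,180+252/6),.135))
delta([.586,.2685,.101],1.6755)
E
```

```text
[0.58693521 0.26810323 0.135     ]
[0.58814111 0.26857513 0.135     ]
[0.58410462 0.26666224 0.135     ]
t 9.55 pos [0.5134 0.2603 0.1852] rot [-3.1384e+00  7.0000e-04  1.6758e+00] f [ 0.4 -0.  -0.1] w 0.0546
tool shift mm [ 0.6 73.3 84. ] turn [-0.0032  0.0007  0.0003]
```

play_rows([
  {"jaw":60,"tx":0,"ty":15,"tz":0,"wx":0,"wy":0,"wz":0},
  {"jaw":60,"tx":0.5,"ty":24,"tz":5,"wx":0,"wy":0,"wz":0},
  {"jaw":60,"tx":0,"ty":22,"tz":10,"wx":0,"wy":0,"wz":0},
  {"jaw":60,"tx":0,"ty":12,"tz":12,"wx":0,"wy":0,"wz":0},
  {"jaw":60,"tx":0,"ty":0,"tz":8,"wx":0,"wy":0,"wz":0},
  {"jaw":60,"tx":0,"ty":0,"tz":0,"wx":0,"wy":0,"wz":0},
  {"jaw":60,"tx":0,"ty":0,"tz":0,"wx":0,"wy":0,"wz":0},
])

```text
time_s: 10.25
eef_pos: [0.5859, 0.2688, 0.1513]
eef_rot: [-3.139, 0.0, 1.676]
ft_force: [0.1, 0.9, 0.4]
width: 0.06
```

```bash
python3 - <<'E'
from h import *
k=grab("wrist","w13"); cv2.imwrite("pics/w13b.png",cv2.resize(k["color"],(800,600),interpolation=cv2.INTER_CUBIC))
delta([.5866,.2683,.101],1.6755)
E
```

```text
t 10.3 pos [0.5864 0.269  0.1522] rot [-3.1410e+00  1.0000e-04  1.6761e+00] f [-0.2 -0.5  0.2] w 0.0601
tool shift mm [-0.7  0.2 51.2] turn [-0.0006  0.0001  0.0006]
```

View pics/w13b.png

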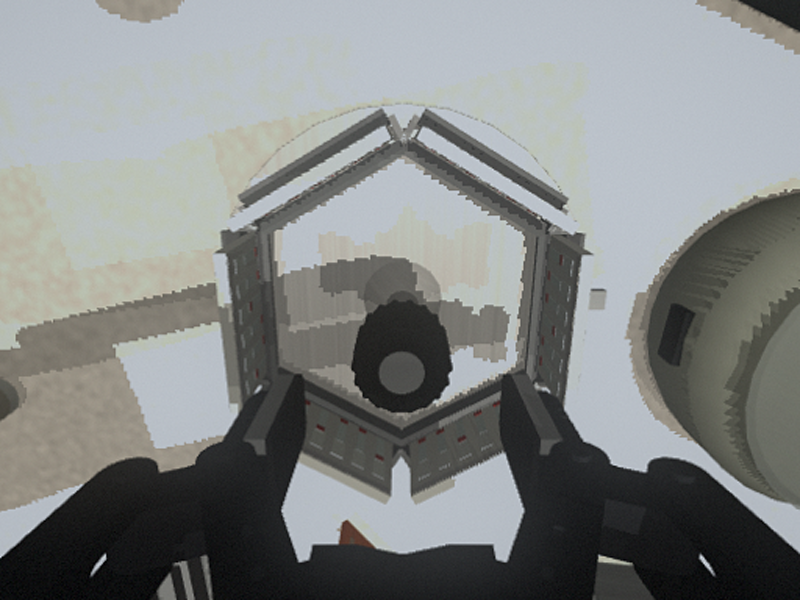

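```bash
python3 - <<'E'
from h import *
w=load("w13"); k=onz(w,(401.5*.64,372*.64),.135); print(k)
t=onz(w,(599*.64,298*.64),.05); d=t-k; print(t,np.arctan2(d[1],d[0]),np.hypot(*d[:2]))
delta([k[0],k[1],.101],1.6755)
E
```

```text
[0.58650992 0.26825952 0.135     ]
[0.68568161 0.27860791 0.05      ] 0.10397200118389574 0.09971014891725305
t 10.3 pos [0.5864 0.269  0.1522] rot [-3.1410e+00  1.0000e-04  1.6761e+00] f [-0.2 -0.5  0.2] w 0.0601
tool shift mm [-0.7  0.1 51.2] turn [-0.0006  0.0001  0.0006]
```

play_rows([
  {"jaw":60,"tx":-10,"ty":-2,"tz":-20,"wx":0,"wy":0,"wz":0},
  {"jaw":60,"tx":-30,"ty":-6,"tz":-25,"wx":0,"wy":0,"wz":0},
  {"jaw":60,"tx":-46,"ty":-9,"tz":-18,"wx":0,"wy":0,"wz":0},
  {"jaw":60,"tx":-48,"ty":-9,"tz":0,"wx":0,"wy":0,"wz":0},
  {"jaw":60,"tx":-48,"ty":-9,"tz":0,"wx":0,"wy":0,"wz":0},
  {"jaw":60,"tx":-48,"ty":-9,"tz":0,"wx":0,"wy":0,"wz":0},
  {"jaw":60,"tx":-48,"ty":-9,"tz":0,"wx":0,"wy":0,"wz":0},
  {"jaw":60,"tx":-48,"ty":-9,"tz":0,"wx":0,"wy":0,"wz":0},
  {"jaw":60,"tx":-48,"ty":-9,"tz":0,"wx":0,"wy":0,"wz":0},
  {"jaw":60,"tx":-48,"ty":-9,"tz":0,"wx":0,"wy":0,"wz":0},
  {"jaw":60,"tx":-48,"ty":-9,"tz":0,"wx":0,"wy":0,"wz":0},
  {"jaw":60,"tx":-40,"ty":-7,"tz":0,"wx":0,"wy":0,"wz":0},
])

```text
time_s: 11.5
eef_pos: [0.5446, -0.2505, 0.2166]
eef_rot: [3.14, 0.002, 1.675]
ft_force: [0.4, -0.5, -0.4]
width: 0.0598
```

play_rows([
  {"jaw":60,"tx":-25,"ty":-4,"tz":0,"wx":0,"wy":0,"wz":0},
  {"jaw":60,"tx":-14,"ty":-3,"tz":0,"wx":0,"wy":0,"wz":0},
  {"jaw":60,"tx":0,"ty":0,"tz":0,"wx":0,"wy":0,"wz":0},
  {"jaw":60,"tx":0,"ty":0,"tz":0,"wx":0,"wy":0,"wz":0},
])

```text
time_s: 11.9
eef_pos: [0.5423, -0.2866, 0.2155]
eef_rot: [3.141, -0.001, 1.676]
ft_force: [0.7, 0.4, -0.2]
width: 0.0603
```

```bash
python3 - <<'E'
from h import *
delta([.542,-.291,.215],1.6755)
k=grab("wrist","w14"); cv2.imwrite("pics/w14b.png",cv2.resize(k["color"],(800,600),interpolation=cv2.INTER_CUBIC))
delta([.542,-.291,.215],1.6755)
E
```

```text
t 11.9 pos [ 0.5423 -0.2866  0.2155] rot [ 3.1412e+00 -5.0000e-04  1.6761e+00] f [ 0.7  0.4 -0.2] w 0.0603
tool shift mm [-4.4 -0.8  0.5] turn [ 0.0003 -0.0005  0.0006]
t 11.95 pos [ 0.5425 -0.2861  0.2154] rot [ 3.1414e+00 -6.0000e-04  1.6770e+00] f [-0.3  0.9  0.2] w 0.0598
tool shift mm [-4.8 -1.   0.4] turn [ 0.0002 -0.0006  0.0015]
```

View pics/w14b.png

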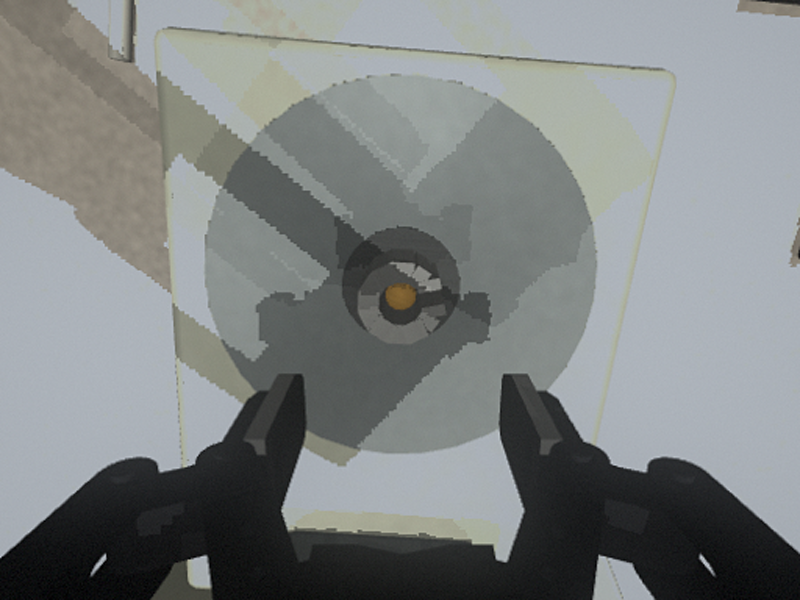

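```bash
python3 - <<'E'
from h import *
w=load("w14"); c=w["color"][140:230,205:305]
c=np.clip(cv2.resize(c,None,fx=7,fy=6.5,interpolation=cv2.INTER_CUBIC).astype(float)*1.8,0,255)
c=cv2.resize(w["color"][140:230,205:305],None,fx=6,fy=6,interpolation=cv2.INTER_CUBIC); c=np.clip(c*1.8,0,255).astype(np.uint8)
cv2.imwrite("pics/w14c.png",c)
E
```

```text
(no output)
```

View pics/w14c.png

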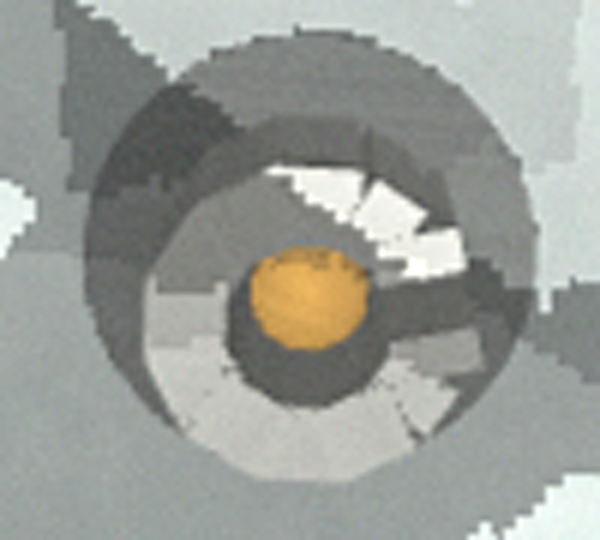

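```bash
python3 - <<'E'
from h import *
from scipy.optimize import least_squares
np.set_printoptions(precision=4,suppress=True)
w=load("w14"); P=lambda x,y:onz(w,(205+x/6,140+y/6),.114)[:2]
o=np.array([P(*p) for p in [(145,310),(150,355),(185,430),(260,480),(345,482),(425,438),(484,350),(268,168),(200,208),(158,260)]])
b=np.array([P(*p) for p in [(228,320),(237,357),(262,392),(310,408),(355,395),(386,350)]])
f=lambda c:np.r_[np.hypot(*(o-c[:2]).T)-c[2],np.hypot(*(b-c[:2]).T)-c[3]]
s=least_squares(f,[.542,-.29,.022,.0112]); print(s.x,f(s.x)*1e3)
for p,q in [((394,312),(471,300)),((400,280),(468,270)),((388,345),(475,330))]:
    a,c=P(*p),P(*q); print(np.arctan2(*(c-a)[::-1]),"from ctr",np.arctan2(*(c-s.x[:2])[::-1]),np.arctan2(*(a-s.x[:2])[::-1]))
X=s.x
im=cv2.resize(w["color"][140:230,205:305],None,fx=6,fy=6,interpolation=cv2.INTER_CUBIC); im=np.clip(im*1.5,0,255).astype(np.uint8)
def dr(pts,col):
    q=(proj(w,pts)-[205,140]); q=((q+.0)*6).astype(int); cv2.polylines(im,[q.reshape(-1,1,2)],False,col,1)
a=np.linspace(0,2*np.pi,80)
for R in(.022,.0112): dr([[X[0]+R*np.cos(t),X[1]+R*np.sin(t),.114] for t in a],(0,0,255))
th=.15
for s_ in(-.004,.004): dr([[X[0]+R*np.cos(th)-s_*np.sin(th),X[1]+R*np.sin(th)+s_*np.cos(th),.114] for R in (.01,.022)],(255,0,0))
for s_ in(-.004,.004): dr([[X[0]+R*np.cos(.25)-s_*np.sin(.25),X[1]+R*np.sin(.25)+s_*np.cos(.25),.114] for R in (.01,.022)],(0,255,0))
cv2.imwrite("pics/w14d.png",im)
E
```

```text
[ 0.5433 -0.2907  0.0224  0.0109] [-0.1068 -0.4706 -0.021   0.3884  0.0072 -0.6142  0.7365  0.3359 -0.2541
 -0.0011  0.2986 -0.1752  0.2118  0.2566  0.0361 -0.628 ]
0.2678238920900275 from ctr 0.29660691661747685 0.32322184003077103
0.2579605443775407 from ctr 0.48576425788416383 0.6377780797063007
0.2857826727086729 from ctr 0.10033297183666066 -0.10976497008893611
```

View pics/w14d.png

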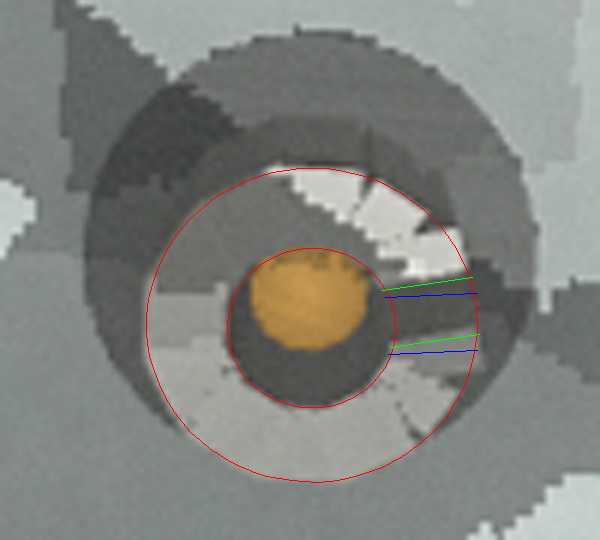

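```bash
python3 - <<'E'
from h import *
np.set_printoptions(precision=4,suppress=True)
grab("wrist");w=grab("wrist","w15"); s=load("side1")
X=[.5432,-.2907]
a=np.linspace(0,2*np.pi,80); out=[]
for f,(x0,y0,x1,y1) in [(w,(205,140,305,230)),(s,(345,270,395,315))]:
    k=6 if f is w else 12
    im=cv2.resize(f["color"][y0:y1,x0:x1],None,fx=k,fy=k,interpolation=cv2.INTER_CUBIC); im=np.clip(im*1.5,0,255).astype(np.uint8)
    def dr(pts,col):
        q=((proj(f,pts)-[x0,y0]+.5)*k).astype(int); cv2.polylines(im,[q.reshape(-1,1,2)],False,col,1)
    for R in(.022,.0112): dr([[X[0]+R*np.cos(t),X[1]+R*np.sin(t),.114] for t in a],(0,0,255))
    th=.28
    for s_ in(-.004,.004): dr([[X[0]+R*np.cos(th)-s_*np.sin(th),X[1]+R*np.sin(th)+s_*np.cos(th),.114] for R in (.01,.022)],(0,255,0))
    out.append(im)
cv2.imwrite("pics/w15d.png",out[0]);cv2.imwrite("pics/s15d.png",out[1])
delta([.542,-.291,.215],1.6755)
E
```

```text
t 12.05 pos [ 0.5426 -0.286   0.2154] rot [ 3.1415 -0.0003  1.6777] f [ 0.2 -0.7  0.6] w 0.0599
tool shift mm [-4.9 -1.1  0.4] turn [ 0.0001 -0.0003  0.0022]
```

View pics/w15d.png

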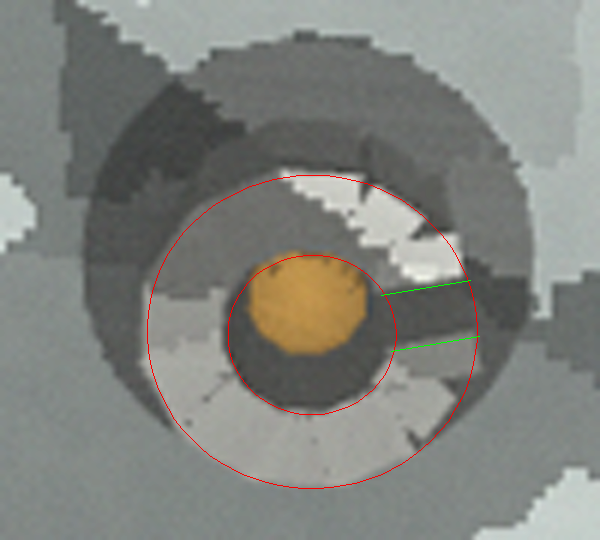

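View pics/s15d.png

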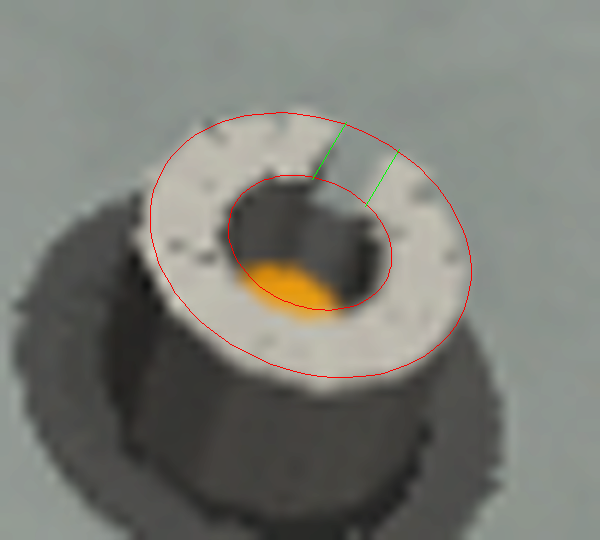

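play_rows([
  {"jaw":60,"tx":20,"ty":4,"tz":0,"wx":0,"wy":0,"wz":0},
  {"jaw":60,"tx":40,"ty":7,"tz":0,"wx":0,"wy":0,"wz":0},
  {"jaw":60,"tx":48,"ty":9,"tz":0,"wx":0,"wy":0,"wz":0},
  {"jaw":60,"tx":48,"ty":9,"tz":0,"wx":0,"wy":0,"wz":0},
  {"jaw":60,"tx":48,"ty":9,"tz":0,"wx":0,"wy":0,"wz":0},
  {"jaw":60,"tx":48,"ty":9,"tz":0,"wx":0,"wy":0,"wz":0},
  {"jaw":60,"tx":48,"ty":9,"tz":0,"wx":0,"wy":0,"wz":0},
  {"jaw":60,"tx":48,"ty":9,"tz":0,"wx":0,"wy":0,"wz":0},
  {"jaw":60,"tx":48,"ty":9,"tz":0,"wx":0,"wy":0,"wz":0},
  {"jaw":60,"tx":48,"ty":9,"tz":0,"wx":0,"wy":0,"wz":0},
  {"jaw":60,"tx":40,"ty":8,"tz":5,"wx":0,"wy":0,"wz":0},
  {"jaw":60,"tx":40,"ty":7,"tz":10,"wx":0,"wy":0,"wz":0},
])

```text
time_s: 13.25
eef_pos: [0.584, 0.2477, 0.2013]
eef_rot: [3.14, -0.001, 1.678]
ft_force: [-0.1, -0.4, -0.3]
width: 0.0597
```

play_rows([
  {"jaw":60,"tx":20,"ty":3,"tz":15,"wx":0,"wy":0,"wz":0},
  {"jaw":60,"tx":10,"ty":2,"tz":15,"wx":0,"wy":0,"wz":0},
  {"jaw":60,"tx":0,"ty":0,"tz":15,"wx":0,"wy":0,"wz":0},
  {"jaw":60,"tx":0,"ty":0,"tz":0,"wx":0,"wy":0,"wz":0},
  {"jaw":60,"tx":0,"ty":0,"tz":0,"wx":0,"wy":0,"wz":0},
])

```text
time_s: 13.75
eef_pos: [0.5863, 0.2728, 0.1547]
eef_rot: [-3.14, 0.001, 1.675]
ft_force: [0.7, 0.8, -0.1]
width: 0.0599
```

```bash
python3 - <<'E'
from h import *
delta([.5865,.2683,.102],1.6755)
w=grab("wrist","w16"); crop(w,"w16c",205,195,305,275,8)
delta([.5865,.2683,.102],1.6755)
E
```

```text
t 13.75 pos [0.5863 0.2728 0.1547] rot [-3.1402e+00  6.0000e-04  1.6746e+00] f [ 0.7  0.8 -0.1] w 0.0599
tool shift mm [-4.5 -0.2 52.7] turn [-0.0014  0.0006 -0.0009]
t 13.8 pos [0.587  0.2729 0.1557] rot [3.1413e+00 1.0000e-04 1.6743e+00] f [ 0.3 -0.4  0.1] w 0.06
tool shift mm [-4.5 -1.  53.7] turn [ 0.0003  0.0001 -0.0012]
```

View pics/w16c.png

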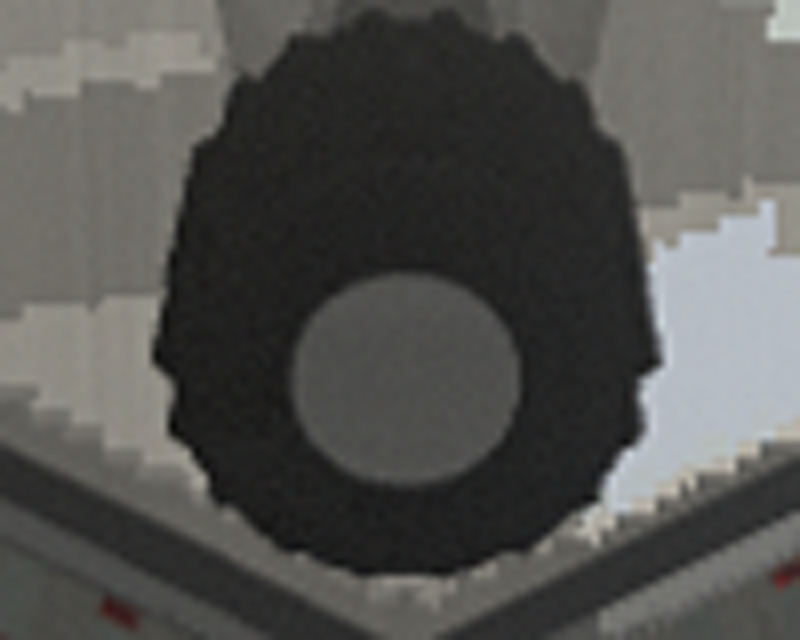

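```bash
python3 - <<'E'
from h import *
w=load("w16"); k=onz(w,(205+406/8-.4,195+378/8-.4),.135); print(k)
delta([k[0],k[1],.102],1.6755)
E
```

```text
[0.58641378 0.26829284 0.135     ]
t 13.8 pos [0.587  0.2729 0.1557] rot [3.1413e+00 1.0000e-04 1.6743e+00] f [ 0.3 -0.4  0.1] w 0.06
tool shift mm [-4.5 -1.  53.7] turn [ 0.0003  0.0001 -0.0012]
```

play_rows([
  {"jaw":60,"tx":-4.5,"ty":-0.8,"tz":5,"wx":0,"wy":0,"wz":0},
  {"jaw":60,"tx":0,"ty":0,"tz":15,"wx":0,"wy":0,"wz":0},
  {"jaw":60,"tx":0,"ty":0,"tz":18,"wx":0,"wy":0,"wz":0},
  {"jaw":60,"tx":0,"ty":0,"tz":12,"wx":0,"wy":0,"wz":0},
  {"jaw":60,"tx":0,"ty":0,"tz":4,"wx":0,"wy":0,"wz":0},
  {"jaw":60,"tx":0,"ty":0,"tz":0,"wx":0,"wy":0,"wz":0},
  {"jaw":60,"tx":0,"ty":0,"tz":0,"wx":0,"wy":0,"wz":0},
  {"jaw":60,"tx":0,"ty":0,"tz":0,"wx":0,"wy":0,"wz":0},
])

```text
time_s: 14.6
eef_pos: [0.587, 0.2698, 0.1023]
eef_rot: [3.14, -0.0, 1.676]
ft_force: [0.2, 0.6, 0.6]
width: 0.0602
```

```bash
python3 - <<'E'
from h import *
delta([.5864,.2683,.102],1.6755)
w=grab("wrist","w17"); cv2.imwrite("pics/w17b.png",cv2.resize(w["color"],(800,600),interpolation=cv2.INTER_CUBIC))
delta([.5864,.2683,.102],1.6755)
E
```

```text
t 14.6 pos [0.587  0.2698 0.1023] rot [ 3.1399e+00 -4.0000e-04  1.6759e+00] f [0.2 0.6 0.6] w 0.0602
tool shift mm [-1.4 -0.7  0.3] turn [ 0.0017 -0.0004  0.0004]
t 14.65 pos [0.5869 0.2697 0.1023] rot [ 3.1399e+00 -4.0000e-04  1.6758e+00] f [ 0.  -0.2 -0.3] w 0.0602
tool shift mm [-1.4 -0.7  0.3] turn [ 0.0017 -0.0004  0.0003]
```

View pics/w17b.png

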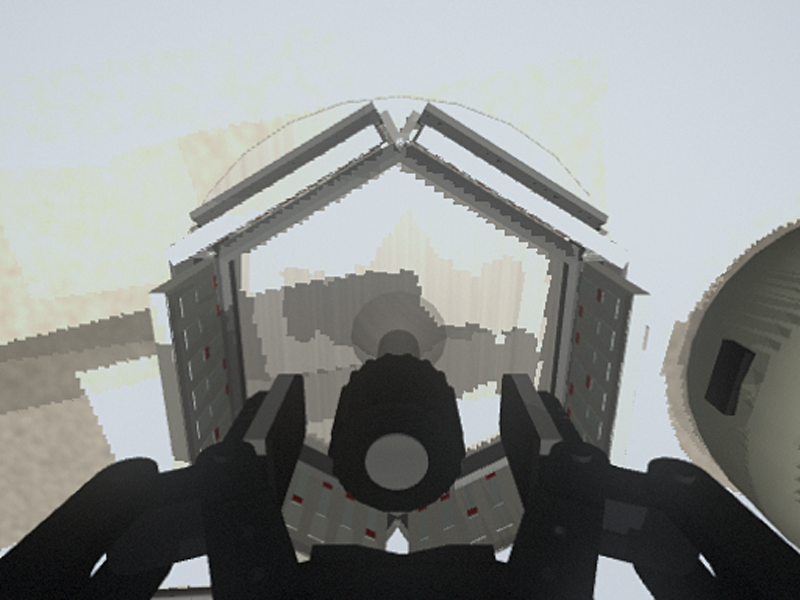

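play_rows([
  {"jaw":60,"tx":-1.4,"ty":-0.7,"tz":0.3,"wx":0,"wy":0,"wz":0},
  {"jaw":60,"tx":0,"ty":0,"tz":0,"wx":0,"wy":0,"wz":0},
  {"jaw":40,"tx":0,"ty":0,"tz":0,"wx":0,"wy":0,"wz":0},
  {"jaw":10,"tx":0,"ty":0,"tz":0,"wx":0,"wy":0,"wz":0},
  {"jaw":10,"tx":0,"ty":0,"tz":0,"wx":0,"wy":0,"wz":0},
  {"jaw":10,"tx":0,"ty":0,"tz":0,"wx":0,"wy":0,"wz":0},
  {"jaw":10,"tx":0,"ty":0,"tz":0,"wx":0,"wy":0,"wz":0},
])

```text
time_s: 15.35
eef_pos: [0.5858, 0.2681, 0.1013]
eef_rot: [3.141, -0.0, 1.676]
ft_force: [-1.4, -0.1, 4.1]
width: 0.0325
```

```bash
python3 - <<'E'
from h import *
delta([.5864,.2683,.102],1.6755)
w=grab("wrist","w18"); cv2.imwrite("pics/w18b.png",cv2.resize(w["color"],(800,600),interpolation=cv2.INTER_CUBIC))
delta([.5864,.2683,.102],1.6755)
E
```

```text
t 15.35 pos [0.5858 0.2681 0.1013] rot [ 3.1414e+00 -1.0000e-04  1.6759e+00] f [-1.4 -0.1  4.1] w 0.0325
tool shift mm [ 0.1  0.6 -0.7] turn [ 0.0002 -0.0001  0.0004]
t 15.4 pos [0.5858 0.2681 0.1013] rot [ 3.1413e+00 -1.0000e-04  1.6758e+00] f [-1.7 -0.9  3. ] w 0.0326
tool shift mm [ 0.1  0.6 -0.7] turn [ 0.0002 -0.0001  0.0003]
```

View pics/w18b.png

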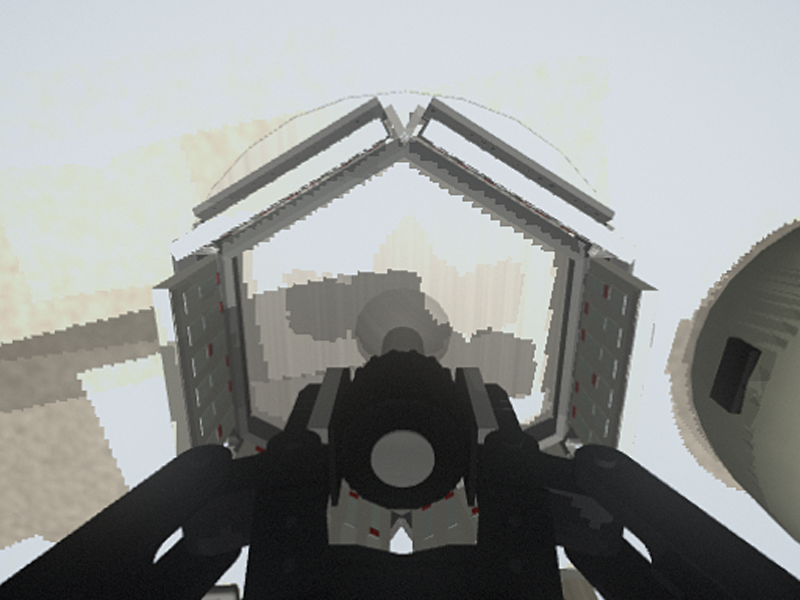

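play_rows([
  {"jaw":10,"tx":0,"ty":0,"tz":-3,"wx":0,"wy":0,"wz":0},
  {"jaw":10,"tx":0,"ty":0,"tz":-8,"wx":0,"wy":0,"wz":0},
  {"jaw":10,"tx":0,"ty":0,"tz":-14,"wx":0,"wy":0,"wz":0},
  {"jaw":10,"tx":0,"ty":0,"tz":-18,"wx":0,"wy":0,"wz":0},
  {"jaw":10,"tx":0,"ty":0,"tz":-20,"wx":0,"wy":0,"wz":0},
  {"jaw":10,"tx":0,"ty":0,"tz":-20,"wx":0,"wy":0,"wz":0},
  {"jaw":10,"tx":0,"ty":0,"tz":-20,"wx":0,"wy":0,"wz":0},
  {"jaw":10,"tx":0,"ty":0,"tz":-20,"wx":0,"wy":0,"wz":0},
  {"jaw":10,"tx":0,"ty":0,"tz":-15,"wx":0,"wy":0,"wz":0},
  {"jaw":10,"tx":0,"ty":0,"tz":-9,"wx":0,"wy":0,"wz":0},
  {"jaw":10,"tx":0,"ty":0,"tz":-3,"wx":0,"wy":0,"wz":0},
  {"jaw":10,"tx":0,"ty":0,"tz":0,"wx":0,"wy":0,"wz":0},
])

```text
time_s: 16.6
eef_pos: [0.5857, 0.268, 0.2508]
eef_rot: [-3.141, 0.0, 1.676]
ft_force: [-0.5, 0.1, -4.3]
width: 0.0328
```

```bash
python3 - <<'E'
from h import *
delta([.543,-.2907,.25],1.6755)
w=grab("wrist","w19"); cv2.imwrite("pics/w19b.png",cv2.resize(w["color"],(800,600),interpolation=cv2.INTER_CUBIC))
s=grab("side","s19"); cv2.imwrite("pics/s19b.png",s["color"][:300])
delta([.543,-.2907,.25],1.6755)
E
```

```text
t 16.6 pos [0.5857 0.268  0.2508] rot [-3.1415  0.      1.6758] f [-0.5  0.1 -4.3] w 0.0328
tool shift mm [-551.2 -101.     0.9] turn [-0.0001  0.      0.0003]
t 16.7 pos [0.5852 0.2678 0.2496] rot [-3.1396e+00  4.0000e-04  1.6758e+00] f [-0.  -1.  -4.9] w 0.0323
tool shift mm [-551.1 -100.5    0. ] turn [-0.002   0.0004  0.0003]
```

View pics/w19b.png

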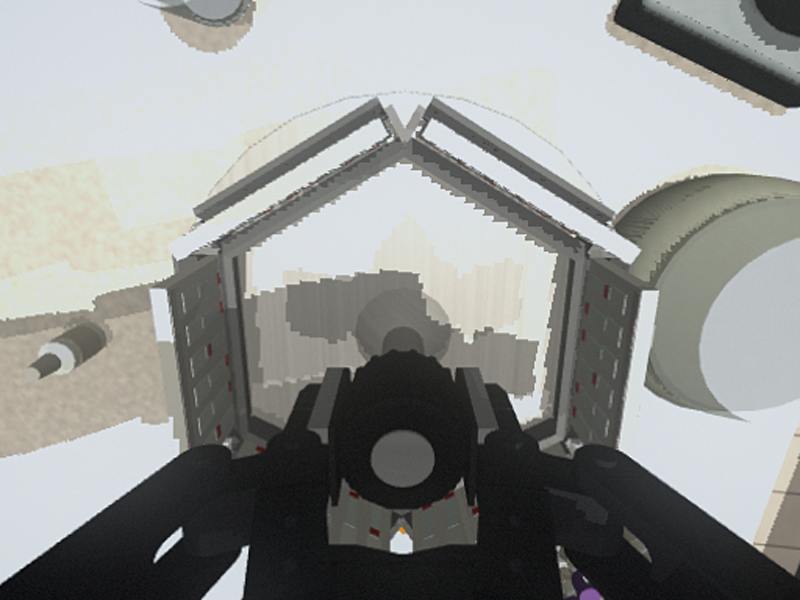

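View pics/s19b.png

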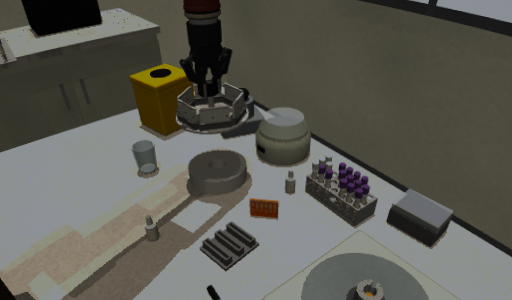

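play_rows([
  {"jaw":10,"tx":-10,"ty":-2,"tz":0,"wx":0,"wy":0,"wz":0},
  {"jaw":10,"tx":-20,"ty":-4,"tz":0,"wx":0,"wy":0,"wz":0},
  {"jaw":10,"tx":-30,"ty":-5,"tz":0,"wx":0,"wy":0,"wz":0},
  {"jaw":10,"tx":-36,"ty":-6.6,"tz":0,"wx":0,"wy":0,"wz":0},
  {"jaw":10,"tx":-36,"ty":-6.6,"tz":0,"wx":0,"wy":0,"wz":0},
  {"jaw":10,"tx":-36,"ty":-6.6,"tz":0,"wx":0,"wy":0,"wz":0},
  {"jaw":10,"tx":-36,"ty":-6.6,"tz":0,"wx":0,"wy":0,"wz":0},
  {"jaw":10,"tx":-36,"ty":-6.6,"tz":0,"wx":0,"wy":0,"wz":0},
  {"jaw":10,"tx":-36,"ty":-6.6,"tz":0,"wx":0,"wy":0,"wz":0},
  {"jaw":10,"tx":-36,"ty":-6.6,"tz":0,"wx":0,"wy":0,"wz":0},
  {"jaw":10,"tx":-36,"ty":-6.6,"tz":0,"wx":0,"wy":0,"wz":0},
  {"jaw":10,"tx":-36,"ty":-6.6,"tz":0,"wx":0,"wy":0,"wz":0},
])

```text
time_s: 17.9
eef_pos: [0.5548, -0.1231, 0.2502]
eef_rot: [-3.14, -0.0, 1.675]
ft_force: [-0.1, -0.2, -4.1]
width: 0.033
```

play_rows([
  {"jaw":10,"tx":-36,"ty":-6.6,"tz":0,"wx":0,"wy":0,"wz":0},
  {"jaw":10,"tx":-36,"ty":-6.6,"tz":0,"wx":0,"wy":0,"wz":0},
  {"jaw":10,"tx":-36,"ty":-6.6,"tz":0,"wx":0,"wy":0,"wz":0},
  {"jaw":10,"tx":-30,"ty":-5,"tz":0,"wx":0,"wy":0,"wz":0},
  {"jaw":10,"tx":-18,"ty":-3,"tz":0,"wx":0,"wy":0,"wz":0},
  {"jaw":10,"tx":-9,"ty":-2,"tz":0,"wx":0,"wy":0,"wz":-0.02},
  {"jaw":10,"tx":-2,"ty":0,"tz":0,"wx":0,"wy":0,"wz":-0.05},
  {"jaw":10,"tx":0,"ty":0,"tz":0,"wx":0,"wy":0,"wz":-0.06},
  {"jaw":10,"tx":0,"ty":0,"tz":0,"wx":0,"wy":0,"wz":-0.045},
  {"jaw":10,"tx":0,"ty":0,"tz":0,"wx":0,"wy":0,"wz":0},
  {"jaw":10,"tx":0,"ty":0,"tz":0,"wx":0,"wy":0,"wz":0},
  {"jaw":10,"tx":0,"ty":0,"tz":0,"wx":0,"wy":0,"wz":0},
])

```text
time_s: 19.1
eef_pos: [0.5438, -0.2902, 0.2507]
eef_rot: [-3.141, -0.0, 1.85]
ft_force: [-0.4, -0.4, -4.0]
width: 0.0324
```

```bash
python3 - <<'E'
from h import *
delta([.543,-.2909,.206],1.851)
w=grab("wrist","w20"); cv2.imwrite("pics/w20b.png",cv2.resize(w["color"],(800,600),interpolation=cv2.INTER_CUBIC))
s=grab("side","s20"); cv2.imwrite("pics/s20b.png",cv2.resize(s["color"][100:,200:],None,fx=2.2,fy=2.2))
delta([.543,-.2909,.206],1.851)
E
```

```text
t 19.1 pos [ 0.5438 -0.2902  0.2507] rot [-3.1414e+00 -4.0000e-04  1.8501e+00] f [-0.4 -0.4 -4. ] w 0.0324
tool shift mm [-0.5 -0.9 44.7] turn [-0.0002 -0.0004 -0.0009]
t 19.2 pos [ 0.5438 -0.2903  0.2509] rot [-3.1415e+00 -1.0000e-04  1.8505e+00] f [-0.4  0.7 -4.1] w 0.0328
tool shift mm [-0.4 -1.  44.9] turn [-0.0001 -0.0001 -0.0005]
```

View pics/w20b.png

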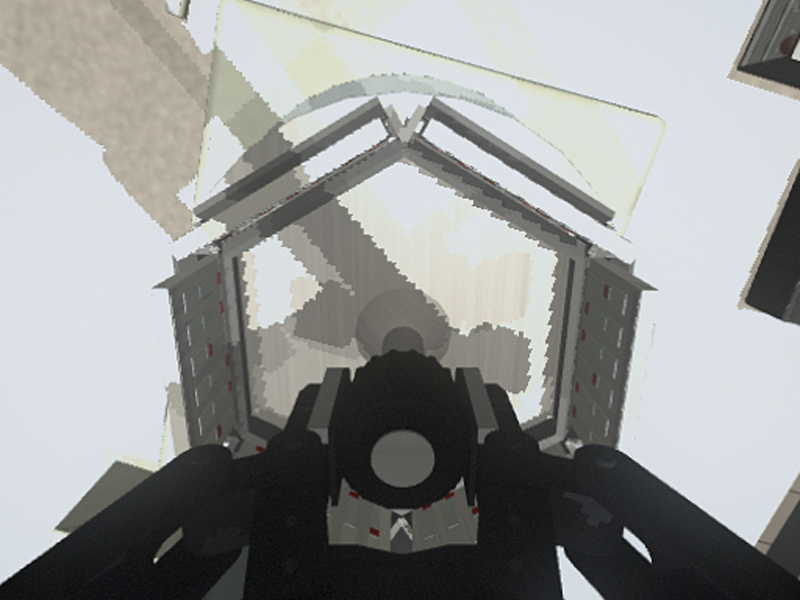

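View pics/s20b.png

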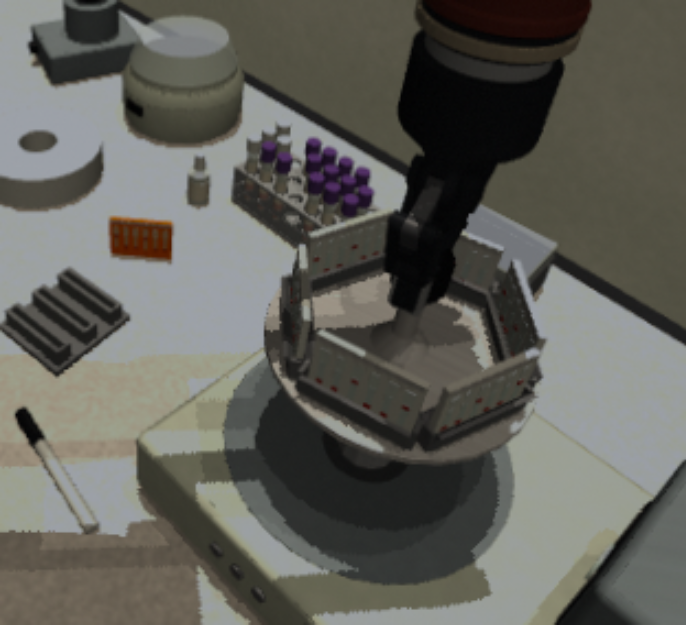

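play_rows([
  {"jaw":10,"tx":-0.4,"ty":-0.9,"tz":5,"wx":0,"wy":0,"wz":0},
  {"jaw":10,"tx":0,"ty":0,"tz":12,"wx":0,"wy":0,"wz":0},
  {"jaw":10,"tx":0,"ty":0,"tz":15,"wx":0,"wy":0,"wz":0},
  {"jaw":10,"tx":0,"ty":0,"tz":10,"wx":0,"wy":0,"wz":0},
  {"jaw":10,"tx":0,"ty":0,"tz":3,"wx":0,"wy":0,"wz":0},
  {"jaw":10,"tx":0,"ty":0,"tz":0,"wx":0,"wy":0,"wz":0},
  {"jaw":10,"tx":0,"ty":0,"tz":0,"wx":0,"wy":0,"wz":0},
  {"jaw":10,"tx":0,"ty":0,"tz":0,"wx":0,"wy":0,"wz":0},
])

```text
time_s: 20.0
eef_pos: [0.5436, -0.2914, 0.2068]
eef_rot: [3.141, 0.001, 1.851]
ft_force: [-0.1, 0.9, -4.5]
width: 0.0324
```

```bash
python3 - <<'E'
from h import *
delta([.543,-.2909,.206],1.851)
s=grab("side","s21"); crop(s,"s21c",320,220,420,320,8)
delta([.543,-.2909,.206],1.851)
E
```

```text
t 20.0 pos [ 0.5436 -0.2914  0.2068] rot [3.1407e+00 1.1000e-03 1.8508e+00] f [-0.1  0.9 -4.5] w 0.0324
tool shift mm [ 0.6 -0.4  0.8] turn [ 0.0009  0.0011 -0.0002]
t 20.05 pos [ 0.5435 -0.2913  0.2068] rot [3.1407e+00 1.1000e-03 1.8508e+00] f [ 0.3  0.  -4.3] w 0.0324
tool shift mm [ 0.6 -0.4  0.8] turn [ 0.0009  0.0011 -0.0002]
```

View pics/s21c.png

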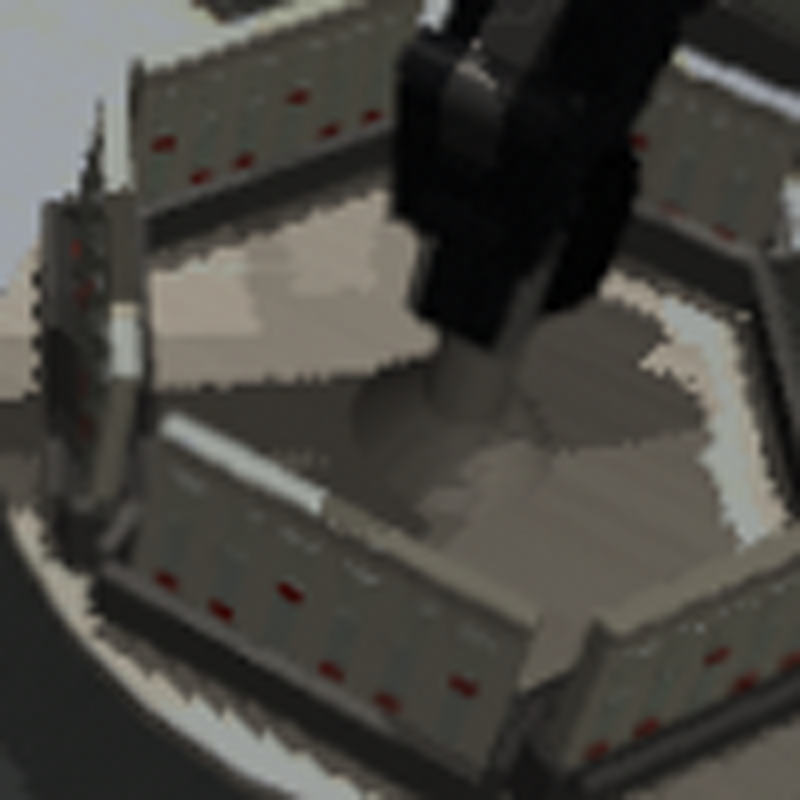

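play_rows([
  {"jaw":10,"tx":0.5,"ty":-0.4,"tz":2,"wx":0,"wy":0,"wz":0},
  {"jaw":10,"tx":0,"ty":0,"tz":2,"wx":0,"wy":0,"wz":0},
  {"jaw":10,"tx":0,"ty":0,"tz":2,"wx":0,"wy":0,"wz":0},
  {"jaw":10,"tx":0,"ty":0,"tz":2,"wx":0,"wy":0,"wz":0},
  {"jaw":10,"tx":0,"ty":0,"tz":0,"wx":0,"wy":0,"wz":0},
  {"jaw":10,"tx":0,"ty":0,"tz":0,"wx":0,"wy":0,"wz":0},
])

```text
time_s: 20.65
eef_pos: [0.5425, -0.2906, 0.1978]
eef_rot: [-3.141, -0.0, 1.851]
ft_force: [-0.2, 1.2, -3.7]
width: 0.0325
```

play_rows([
  {"jaw":10,"tx":0,"ty":0.2,"tz":2,"wx":0,"wy":0,"wz":0},
  {"jaw":10,"tx":0,"ty":0,"tz":2,"wx":0,"wy":0,"wz":0},
  {"jaw":10,"tx":0,"ty":0,"tz":2,"wx":0,"wy":0,"wz":0},
  {"jaw":10,"tx":0,"ty":0,"tz":0,"wx":0,"wy":0,"wz":0},
  {"jaw":10,"tx":0,"ty":0,"tz":0,"wx":0,"wy":0,"wz":0},
])

```text
time_s: 21.15
eef_pos: [0.5426, -0.2906, 0.1917]
eef_rot: [-3.141, -0.0, 1.851]
ft_force: [-0.6, -0.4, -4.4]
width: 0.0325
```

play_rows([
  {"jaw":10,"tx":0,"ty":0,"tz":1.5,"wx":0,"wy":0,"wz":0},
  {"jaw":10,"tx":0,"ty":0,"tz":1.5,"wx":0,"wy":0,"wz":0},
  {"jaw":10,"tx":0,"ty":0,"tz":1,"wx":0,"wy":0,"wz":0},
  {"jaw":10,"tx":0,"ty":0,"tz":0,"wx":0,"wy":0,"wz":0},
])

```text
time_s: 21.55
eef_pos: [0.5427, -0.2906, 0.1877]
eef_rot: [-3.141, -0.0, 1.851]
ft_force: [-0.9, 0.0, -3.8]
width: 0.0327
```

```bash
python3 - <<'E'
from h import *
o=r.observe(); print(o["time_s"],o["eef_pos"],o["ft_force"],o["torque"])
E
```

```text
21.55 [ 0.54267088 -0.29062087  0.18770602] [-0.90241565  0.02807726 -3.82399307] [-0.03467793  0.24509781  0.04896903]
```

play_rows([
  {"jaw":10,"tx":0,"ty":0,"tz":1.5,"wx":0,"wy":0,"wz":0},
  {"jaw":10,"tx":0,"ty":0,"tz":1.5,"wx":0,"wy":0,"wz":0},
  {"jaw":10,"tx":0,"ty":0,"tz":0,"wx":0,"wy":0,"wz":0},
])

```text
time_s: 21.85
eef_pos: [0.5429, -0.2908, 0.1856]
eef_rot: [3.141, 0.001, 1.851]
ft_force: [-3.6, -0.5, 1.1]
width: 0.0323
```

```bash
python3 - <<'E'
from h import *
o=r.observe(); print(o["time_s"],o["eef_pos"],o["ft_force"],o["torque"])
E
```

```text
21.85 [ 0.54289795 -0.2908485   0.18557043] [-3.57338072 -0.53218399  1.08806941] [ 0.02954366  0.6702689  -0.00689609]
```

play_rows([
  {"jaw":10,"tx":0,"ty":-0.4,"tz":1.5,"wx":0,"wy":0,"wz":0},
  {"jaw":10,"tx":0,"ty":0,"tz":1.5,"wx":0,"wy":0,"wz":0},
  {"jaw":10,"tx":0,"ty":0,"tz":1.5,"wx":0,"wy":0,"wz":0},
  {"jaw":10,"tx":0,"ty":0,"tz":0,"wx":0,"wy":0,"wz":0},
])

```text
time_s: 22.25
eef_pos: [0.5428, -0.2909, 0.1807]
eef_rot: [3.141, 0.001, 1.851]
ft_force: [-2.2, 0.0, 2.8]
width: 0.0328
```

```bash
python3 - <<'E'
from h import *
o=r.observe(); print(o["time_s"],o["eef_pos"],o["eef_rot"],o["ft_force"],o["torque"])
E
```

```text
22.25 [ 0.54276147 -0.29086512  0.18070444] [3.14079348e+00 6.61584908e-04 1.85080166e+00] [-2.22677286  0.01391805  2.83703943] [ 0.13697696  0.43262913 -0.02718708]
```

play_rows([
  {"jaw":10,"tx":0,"ty":-0.2,"tz":1.5,"wx":0,"wy":0,"wz":0},
  {"jaw":10,"tx":0,"ty":0,"tz":2,"wx":0,"wy":0,"wz":0},
  {"jaw":10,"tx":0,"ty":0,"tz":2,"wx":0,"wy":0,"wz":0},
  {"jaw":10,"tx":0,"ty":0,"tz":2,"wx":0,"wy":0,"wz":0},
  {"jaw":10,"tx":0,"ty":0,"tz":0,"wx":0,"wy":0,"wz":0},
])

```text
time_s: 22.75
eef_pos: [0.5427, -0.291, 0.1737]
eef_rot: [3.14, 0.001, 1.851]
ft_force: [-1.4, 0.1, 5.5]
width: 0.0325
```

```bash
python3 - <<'E'
from h import *
o=r.observe(); print(o["time_s"],o["eef_pos"],o["eef_rot"],o["ft_force"],o["torque"])
E
```

```text
22.75 [ 0.54272878 -0.29104018  0.17370243] [3.14048420e+00 1.06450022e-03 1.85076965e+00] [-1.43625427  0.07917649  5.52488659] [0.18350133 0.4743751  0.00364787]
```

play_rows([
  {"jaw":10,"tx":0,"ty":0,"tz":1.5,"wx":0,"wy":0,"wz":0},
  {"jaw":10,"tx":0,"ty":0,"tz":1.5,"wx":0,"wy":0,"wz":0},
  {"jaw":10,"tx":0,"ty":0,"tz":1,"wx":0,"wy":0,"wz":0},
  {"jaw":10,"tx":0,"ty":0,"tz":0,"wx":0,"wy":0,"wz":0},
  {"jaw":10,"tx":0,"ty":0,"tz":0,"wx":0,"wy":0,"wz":0},
])

```text
time_s: 23.25
eef_pos: [0.5428, -0.2912, 0.1704]
eef_rot: [3.14, 0.002, 1.851]
ft_force: [-3.8, 1.1, 8.1]
width: 0.0325
```

```bash
python3 - <<'E'
from h import *
o=r.observe(); print(o["time_s"],o["eef_pos"],o["eef_rot"],o["ft_force"],o["torque"])
E
```

```text
23.25 [ 0.54282849 -0.29119759  0.17038588] [3.14029139e+00 1.54206080e-03 1.85078700e+00] [-3.83404925  1.06088903  8.05823748] [ 2.63536987e-01  7.20106177e-01 -3.23202713e-04]
```

play_rows([
  {"jaw":10,"tx":0,"ty":-0.3,"tz":0.7,"wx":0,"wy":0,"wz":0},
  {"jaw":10,"tx":0,"ty":0,"tz":0.5,"wx":0,"wy":0,"wz":0},
  {"jaw":10,"tx":0,"ty":0,"tz":0,"wx":0,"wy":0,"wz":0},
  {"jaw":10,"tx":0,"ty":0,"tz":0,"wx":0,"wy":0,"wz":0},
])

```text
time_s: 23.65
eef_pos: [0.5429, -0.2913, 0.1703]
eef_rot: [3.14, 0.002, 1.851]
ft_force: [-5.0, 1.6, 14.3]
width: 0.0328
```

```bash
python3 - <<'E'
from h import *
o=r.observe(); print(o["time_s"],o["eef_pos"],o["eef_rot"],o["ft_force"],o["torque"])
E
```

```text
23.65 [ 0.5428846  -0.29132736  0.17026564] [3.13956598e+00 2.21694129e-03 1.85091168e+00] [-5.01687313  1.56098593 14.30813618] [0.49415114 0.89903944 0.01481121]
```

play_rows([
  {"jaw":10,"tx":0,"ty":-0.2,"tz":0.5,"wx":0,"wy":0,"wz":0},
  {"jaw":10,"tx":0,"ty":0,"tz":0,"wx":0,"wy":0,"wz":0},
  {"jaw":10,"tx":0,"ty":0,"tz":0,"wx":0,"wy":0,"wz":0},
])

```text
time_s: 23.95
eef_pos: [0.5429, -0.2914, 0.1703]
eef_rot: [3.139, 0.003, 1.851]
ft_force: [-4.2, 3.2, 15.5]
width: 0.0324
```

```bash
python3 - <<'E'
from h import *
w=grab("wrist","w22"); cv2.imwrite("pics/w22b.png",cv2.resize(w["color"],(800,600),interpolation=cv2.INTER_CUBIC))
s=grab("side","s22"); cv2.imwrite("pics/s22b.png",cv2.resize(s["color"][100:,200:],None,fx=2.2,fy=2.2))
for i in range(4): 
    grab("scene"); o=r.observe(); print(o["time_s"],o["eef_pos"],o["eef_rot"],o["ft_force"],o["torque"])
E
```

```text
24.1 [ 0.54286443 -0.29138025  0.17024983] [3.13917464e+00 2.47727203e-03 1.85094642e+00] [-4.29376453  2.38894531 15.41142739] [ 0.58025311  1.00511569 -0.01276642]
24.15 [ 0.54288564 -0.29139104  0.17024343] [3.13916024e+00 2.50579928e-03 1.85098383e+00] [-4.08948668  3.3298853  15.82077473] [ 0.55117348  1.02742726 -0.06158941]
24.2 [ 0.54289914 -0.29138862  0.17026179] [3.13911425e+00 2.52925265e-03 1.85093242e+00] [-3.54514341  3.50145391 16.86294271] [ 0.61070228  1.04470426 -0.04766625]
24.25 [ 0.54285938 -0.29137934  0.1702166 ] [3.13918765e+00 2.45219086e-03 1.85093056e+00] [-4.42052413  1.95265363 14.8415563 ] [ 0.53980002  1.02831841 -0.01613649]
```

View pics/w22b.png

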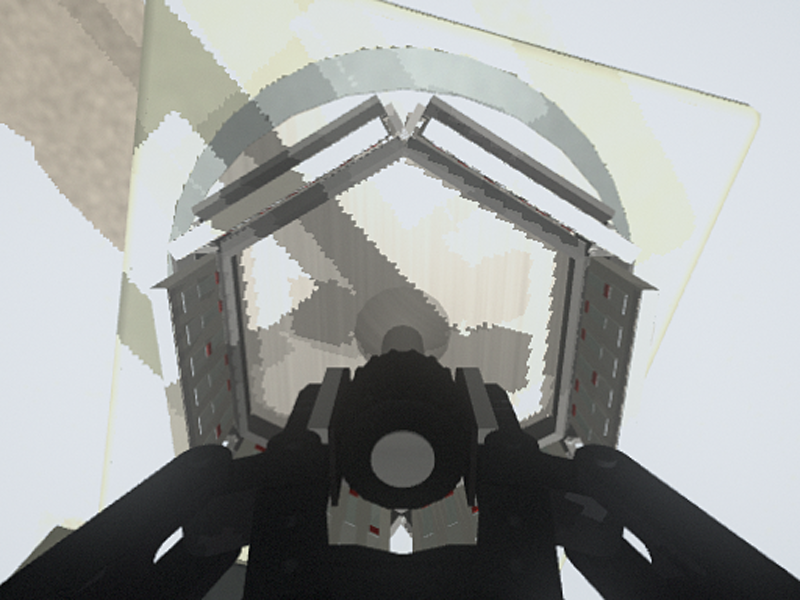

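View pics/s22b.png

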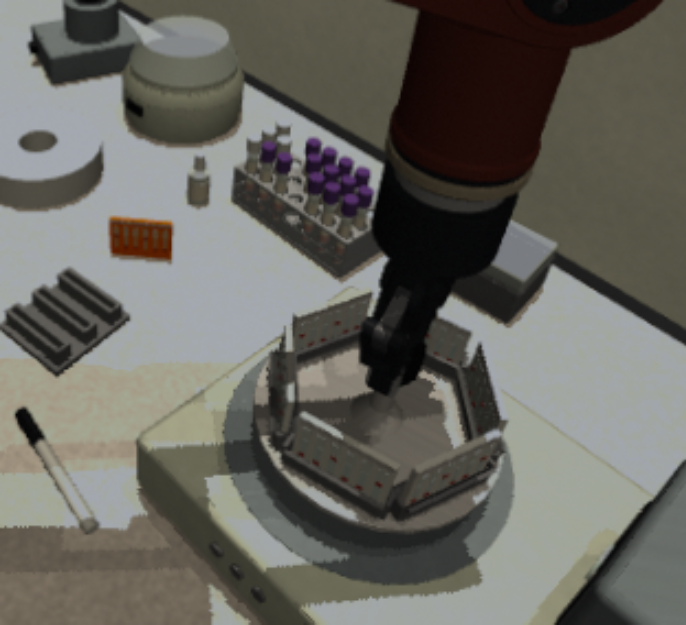

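```bash
python3 -c "
from rig import r
print(r.sign_off())"
```

```text
the job is handed in; nothing more can be done
None
```

The job is handed in: the white card stands in the carousel's last pocket, and the carousel is home on the reader's hub, still held by its knob and pressed down. It took about 24 s of the 58 s. No verdict is reported at hand-in.

**Card:** It met the pocket floor at the expected height (tool at z = 75.4 mm) and did not move under an 8 N push. After I let go, the pictures showed its top level with the other five cards.

**Carousel:** I measured the keyway direction with the wrist camera and turned the carousel by about 0.175 rad on the way over. The key went straight in, with no searching turn on the hub.

**Last checks:**
- **Home position:** The tool stopped at z = 170.3 mm, as worked out for the plate on the hub's top. It stayed there as the net upward force on the tool rose from 8 N to about 15.5 N; home needs about 8 N.
- **Grip:** The knob sat unchanged in the jaws in the last wrist picture.
- **Bystanders:** In the last side picture, the tubes, one dropper bottle and the marker had not visibly moved. The other dropper bottle and the beaker were outside that crop, and I did not check them again at the end.
- **Small leftovers:** About 4–5 N of sideways force and a 2–3 mrad tilt remain while pressing. I did not correct these.

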